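# Lock the bayonet cover on the sample mill

### The arm

A 7-joint arm with a two-finger parallel gripper is mounted at the origin on the work surface. World frame = base frame: x ahead of the robot, y to its left, z up, the work surface at z = 0. Lengths are in m, angles in degrees, forces in N, time in s.
With the tool pointing down it reaches from about 0.425 to 0.95 m from the base axis. Payload 4.7 kg.
Tool frame: the origin (TCP) lies on the mounting face of the last link; the fingertips stand 182 mm ahead of it and the grasp point (between the pads) lies robot.tcp_to_grasp ahead of it (robot.tcp_to_grasp is the distance from the TCP to the grasp point, in m); z points along the fingers, y is the direction in which the jaws open and shut (so a half turn about z gives the same grasp; the last joint's range is limited). The gripper opens to 87 mm and grips with 3 to 60 N. Pads are 19 mm wide; open, the fingers measure 117 mm over their backs; the gripper's body (75 mm by 190 mm) begins 51 mm behind the grasp point.
Start: joints at [-77.859, 26.849, -2.785, 87.806, 1.381, 65.374, -4.715], TCP at [0.161, 0.656, 0.405] pointing down, gripper open.
Joint ranges: [-148.3, 148.3], [-19.14, 114.17], [-79.39, 73.82], [5.75, 140.21], [-59.74, 239.74], [12.07, 113.84], [-152.46, 152.46]. Speed limits (degrees/s): [147.25, 147.25, 180, 180, 180, 180, 180].

### API

Orientations are given as [roll, pitch, yaw] about the fixed x, y, z axes, in that order (R = Rz(yaw) Ry(pitch) Rx(roll)).
In Python, from station import robot gives the robot as it stands. The module is installed in compiled form; this text tells all that it offers.
- The arm moves only by the tool play_rows, never from a script. Its argument "targets" is one flat list of numbers, 5 for each row, row after row: the shift along the tool's x, y, z in m, then the turn about the tool's z in degrees, then the opening, from 0 (shut) to 1 (fully open). A call has 1 to 12 rows; each row shifts and turns the pose as measured when the row begins, along the tool's axes as they then stand; what a row does not reach is not made up. A row lasts 1/8 s, in which the tool goes at most 62.5 mm and 10.7 degrees, less where a joint would pass 70% of its speed; a pose out of reach is approached as far as the arm can. A call is refused whole if a number of a shift passes 0.0625 or a number of a turn 10.7, either way. A call with a gripper value outside its range is refused whole. The fingers move at their own pace and stop on an object; "squeeze" is the grip in N (left out, the last holds). Time passes only in rows, so rows that do not move let the fingers close. It gives the time, the measured TCP pose, the force and the opening at its end, in the units of the state.
- robot.state(): the state, without advancing time (a new reading comes with each control period).
- robot.snapshot(name): name is "scene" or "top" or "wrist"; returns a dict with "img" (480x640x3 uint8, red, green, blue), "camera_matrix" (3x3 intrinsics, pixels), "view" (4x4, takes a point from world to camera coordinates); the wrist camera has in their place "hand_eye" (4x4, takes a point from camera to tool coordinates, whose origin is the TCP and whose axes are the flange's). Camera axes: x right, y up, looking along -z (the intrinsics and any distortion apply to the point x, -y, -z); pixel columns grow to the right and rows downward; lengths in m; the calibration is good to about 2 mm. The wrist camera is an equidistant fisheye: a pixel r from the principal point sees the ray r / f radians off the axis. A picture is of the moment at which its call begins: read the wrist's pose just before it. There is no depth.
- robot.close_job(): hands the job in, once; it reports no verdict.
The state is a dict: "time_s": time; "qpos": joint angles; "qvel": joint speeds; "tau": joint torques, N m; "tcp_pos": TCP position; "eef_rot": TCP orientation; "wrist_force": force on the tool from outside, world axes, zero at the start; "torque": the same for the moment, N m; "finger_gap": opening from 0.0 (shut) to 1.0 (fully open).
Only numpy, scipy, OpenCV 4.12 (cv2) and the standard library are available. Lean on these libraries where they do the work, as an engineer would, in place of code of your own. Each camera call takes 0.05 s, during which the arm holds its last target.

### The job

Close the orange sample mill for grinding: take the steel cover from its tray by the black bar grip, set it flat in the mill's collar with its three pins down through the three gaps, and twist it clockwise (seen from above) until the ramps draw it down snug on the seal. How far that is depends on the seal's wear, so turn by feel: just hand-tight, a few degrees past where the ramps bite, so that it stays clamped when you let go, but never forced, which crushes the seal. Let go, and leave the other things on the bench where they stand.

Things in the scene. Friction and masses are not known exactly. Their poses are not given: they have to be found in the camera images.
- cover: steel cover, a disc 72 mm across and 12 mm thick, 57 mm high with its grip, 0.27 to 0.43 kg, lying flat on its tray; origin at the centre of its underside, z up. Three level round pins 8 mm thick stick out of its rim to 46 mm from the axis, 6 mm above the underside: one along the cover's own x axis (red dot), the others at 120 degrees to it
- bar (a point): point on the cover's axis 46 mm above its underside, in the grip: a black upright bar 64 mm long (along the cover's x), 16 mm thick (along its y), from 12 to 57 mm above the underside. Held there or higher, fingertips that reach 20 mm past the grip stay above the collar
- mill: orange sample mill, fixed to the bench; origin on the bench under the axis of its round steel chamber, z up, x towards its back (control panel at -x). Housing 172 mm wide, 100 mm high, from 106 mm in front of the axis to 130 mm behind it; on it stands the chamber, 116 mm across, its rim 171 mm above the bench
- collar (a point): centre of the chamber's mouth, on the turning axis at rim height (171 mm). Inside the rim three lips, 38.5 mm from the axis, leave three gaps 26 degrees wide: one along the mill's x axis (red dot), the others at 120 degrees to it. With the pins down through the gaps the cover's underside rests on the red seal ring 148 to 152 mm above the bench, by the seal's wear (not measured)
- gap (a point): mouth of the gap at the red dot. Clockwise of each gap the lip's underside slopes down 1 mm in 10 degrees. The pins bite 23 to 63 degrees past mid-gap (worn seals later); then a stiff hand kept at one height feels the cover pull down (some 1 N a degree), and clamping grows by about 5 N a degree. Right is 20 N, 4 degrees past the bite; under 8 is loose, over 34 too tight. It stays when let go
- tray_a: flat aluminium tray 134 x 124 mm on which the cover lies, fixed; floor 4 mm, rim 8 mm above the bench; origin at the centre of its underside
- dust_cap: white plastic dust cap of the mill, a disc 92 mm across, 38 mm high with a knob, lying in the other tray (tray_b); origin at the centre of its underside
- spatula: loose steel lab spatula, 180 mm long, 14 mm wide, lying on the bench behind the mill; origin at the middle of its underside
- acid_jar: amber glass jar with black lid, 60 mm across, 105 mm high, standing; origin at the centre of its underside
- sample_jar: clear jar with white lid, 52 mm across, 75 mm high, standing; origin at the centre of its underside
- beaker: glass beaker, 72 mm across, 88 mm high, standing; origin at the centre of its underside
- wash_bottle: white wash bottle with green cap and spout, 68 mm across, 200 mm high, standing; origin at the centre of its underside
- bulb: green rubber bulb, 54 mm across, 78 mm high, standing on its base; origin at the centre of its underside
Not all that is in view belongs to the job. Leave any turquoise or yellow look-alike of the tray_a alone.

How it is judged (in metres and radians):
On the way, in this order (a step that is already met when the one before it is completed fails the run):
1. the cover is lifted off its tray (z of cover in the frame of tray_a above 0.04 m), for 0.1 s.
2. the cover lies flat in the collar, its pins down past the lips (horizontal distance between cover and mill below 0.004 m and angle between cover's own z axis and vertical below 0.045 rad and z of cover in the frame of mill between 0.143 and 0.1535 m), for 0.2 s.
3. the cover is turned until its pins press on the ramps with 8 to 34 N (all of step 2 and contact force between cover and mill between 8 and 34 N), for 0.2 s.
At the end, for the whole second after the job is handed in: the cover, let go and at rest, sits in the collar (within 4 mm of the axis, tilted under 2.5 degrees, its underside 143 to 153.5 mm above the mill's foot), clamped by the ramps: its pins press on the mill with 8 to 34 N in all (all of step 3 and linear speed of cover below 0.01 m/s and angular speed of cover below 0.1 rad/s); the robot touches nothing.
It fails at once if the cover is forced: it presses on the mill with more than 50 N (contact force between cover and mill above 50 N).
It fails at once if another loose thing is shifted more than 25 mm or tipped over (distance of any of dust_cap, spatula, acid_jar, sample_jar, beaker, wash_bottle, bulb from where it was at the start of the episode above 0.025 m or angle between any of dust_cap, acid_jar, sample_jar, beaker, wash_bottle, bulb's own z axis and vertical above 0.4 rad).
It also fails if it takes over 61 s, if anything falls off the work surface, if the arm or the gripper's body presses on something with over 40 N, if the wrist force passes 120 N, or if a joint passes its speed limit or range.

## Working session

There is one attempt and no reset: what is moved stays moved. The work goes in short steps, Python scripts to look and compute and a tool call to move; the robot and the scene stay as the last step left them, time stands still between calls to the robot, and variables do not carry over. Pictures are saved under pics/ and viewed, and the job is handed in when it is done.

Besides the shell and the picture viewer there is one more tool, called after "Request:" by a JSON object that holds its "fn" and its "kwargs". play_rows: Moves the arm, as the interface text tells. Its arguments: {"type":"object","properties":{"targets":{"type":"array","items":{"type":"number"}},"squeeze":{"type":"number"}},"required":["targets"]}

```bash
mkdir -p pics; ls; cat > h.py <<'E'
import numpy as np, cv2, pickle
from station import robot
def snap(n,tag):
    s=robot.state(); d=robot.snapshot(n); d['state']=s
    pickle.dump(d,open(f'pics/{tag}.pkl','wb'))
    cv2.imwrite(f'pics/{tag}.png',d['img'][:,:,::-1]); return d
def load(tag): return pickle.load(open(f'pics/{tag}.pkl','rb'))
E
python3 - <<'E'
from h import *
print(robot.state(), robot.tcp_to_grasp)
for n in ['scene','top','wrist']:
    d=snap(n,n+'0'); print({k:v for k,v in d.items() if k not in('img','state')})
E
```

```text
pics
{'time_s': 0.0, 'qpos': array([-77.85927234,  26.8983453 ,  -2.78473428,  87.8747734 ,
         1.38365216,  65.37643209,  -4.71488708]), 'qvel': array([ 0.06703595,  0.00453799, -0.03577811, -0.00625674, -0.05218885,
       -0.08578081, -0.05009373]), 'tau': array([ 2.80962240e-04, -5.07989001e+01, -8.04501073e-02, -2.36159706e+01,
       -6.13058405e-02,  3.80992494e-02,  2.00145619e-04]), 'tcp_pos': array([0.16089099, 0.65528741, 0.40367914]), 'eef_rot': array([-1.79884295e+02,  6.72872976e-03,  1.66207392e+02]), 'wrist_force': array([ 0.47360465,  0.25668357, -0.16671991]), 'torque': array([-0.01572765,  0.00260072,  0.03259164]), 'finger_gap': 0.9973623454182059} 0.1635
{'camera_matrix': array([[524.00213292,   0.        , 318.91041576],
       [  0.        , 524.00213292, 238.0731904 ],
       [  0.        ,   0.        ,   1.        ]]), 'view': array([[ 0.90436371,  0.42675492,  0.00255259, -0.51208775],
       [-0.35284512,  0.74434547,  0.56696572,  0.11379471],
       [ 0.24005541, -0.51364389,  0.82373743, -1.48936443],
       [ 0.        ,  0.        ,  0.        , 
[... 365 characters left out ...]
,
       [-1.08456795e-01,  1.72886182e-02,  9.93950817e-01,
        -1.43392970e+00],
       [ 0.00000000e+00,  0.00000000e+00,  0.00000000e+00,
         1.00000000e+00]])}
{'camera_matrix': array([[371.64829954,   0.        , 316.81744152],
       [  0.        , 371.64829954, 232.89008717],
       [  0.        ,   0.        ,   1.        ]]), 'hand_eye': array([[-9.17626708e-04,  9.66844626e-01,  2.55363716e-01,
         6.99792882e-02],
       [ 9.99999520e-01,  9.75057907e-04, -9.83038233e-05,
        -2.42411611e-04],
       [-3.44038934e-04,  2.55363503e-01, -9.66845056e-01,
         1.98719180e-02],
       [ 0.00000000e+00,  0.00000000e+00,  0.00000000e+00,
         1.00000000e+00]])}
```

View pics/scene0.png

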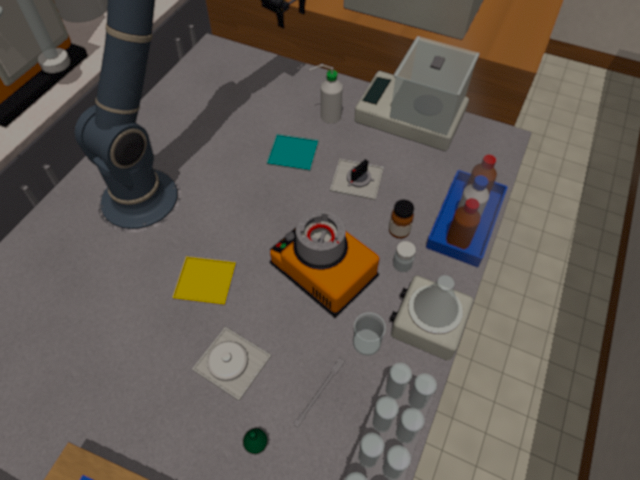

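View pics/top0.png

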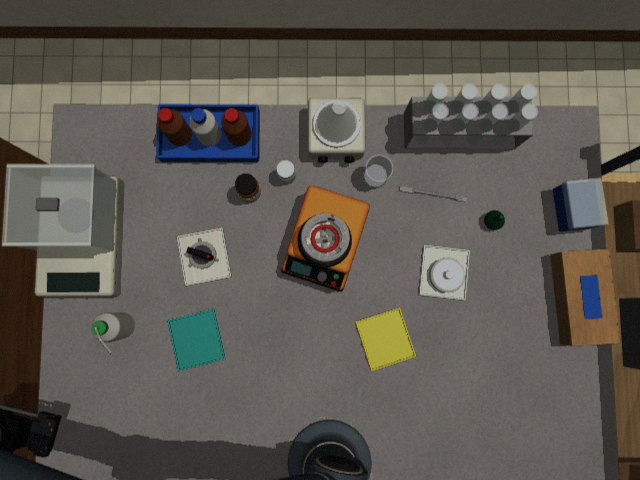

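View pics/wrist0.png

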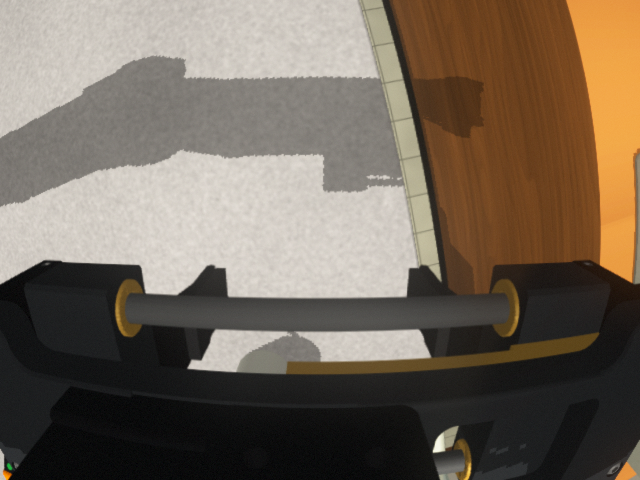

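```bash
python3 - <<'E'
from h import *
t=load('top0')['img'][:,:,::-1];s=load('scene0')['img'][:,:,::-1]
a=cv2.resize(t[220:295,165:245],(400,375),interpolation=cv2.INTER_CUBIC)
b=cv2.resize(t[180:300,265:385],(400,400),interpolation=cv2.INTER_CUBIC)[:375]
c=cv2.resize(s[145:205,320:400],(400,300),interpolation=cv2.INTER_CUBIC)
e=cv2.resize(s[200:312,260:390],(400,345),interpolation=cv2.INTER_CUBIC)[:300]
cv2.imwrite('pics/crop0.png',cv2.resize(np.vstack([np.hstack([a,b]),np.hstack([c,e])]),(711,600)))
E
```

```text
(no output)
```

View pics/crop0.png

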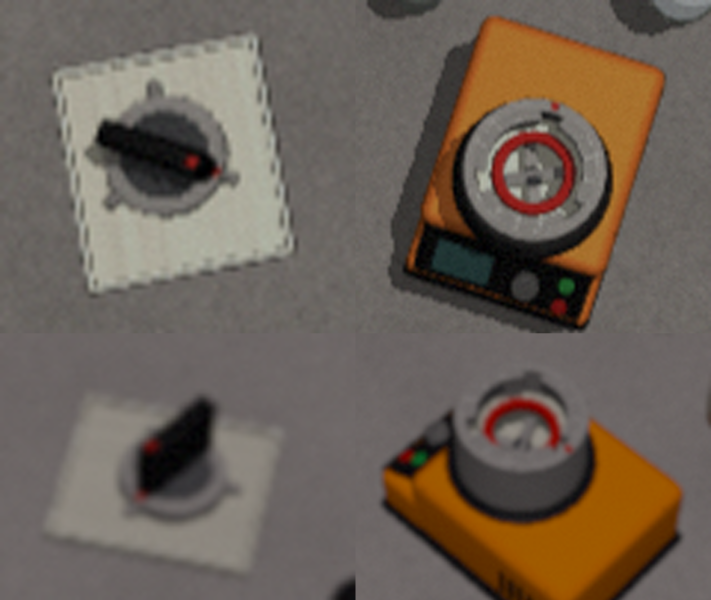

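```bash
cat >> h.py <<'E'
def ray(d,u,v):
    K=d['camera_matrix']; x=(u-K[0,2])/K[0,0]; y=(v-K[1,2])/K[1,1]
    R=d['view'][:3,:3]; t=d['view'][:3,3]
    return -R.T@t, R.T@np.array([x,-y,-1.])
def onz(d,u,v,z):
    o,r=ray(d,u,v); return o+r*(z-o[2])/r[2]
def wray(d,u,v,s=None):
    from scipy.spatial.transform import Rotation as Ro
    s=s or d['state']; K=d['camera_matrix']; a=np.array([(u-K[0,2]),(v-K[1,2])])/K[0,0]
    th=np.hypot(*a); k=np.sin(th)/max(th,1e-9)
    c=np.array([a[0]*k,-a[1]*k,-np.cos(th)])
    R=Ro.from_euler('xyz',s['eef_rot'],degrees=True).as_matrix(); H=d['hand_eye']
    return np.array(s['tcp_pos'])+R@H[:3,3], R@H[:3,:3]@c
def wonz(d,u,v,z,s=None):
    o,r=wray(d,u,v,s); return o+r*(z-o[2])/r[2]
def redmask(img):
    h=cv2.cvtColor(img,cv2.COLOR_RGB2HSV); return (((h[...,0]<6)|(h[...,0]>173))&(h[...,1]>150)&(h[...,2]>90)).astype(np.uint8)
def blobs(m,mn=3):
    n,l,st,c=cv2.connectedComponentsWithStats(m,connectivity=8)
    return [(c[i].round(2).tolist(),st[i].tolist()) for i in range(1,n) if st[i][4]>=mn]
E
python3 - <<'E'
from h import *
d=load('top0')
for b in blobs(redmask(d['img']),2): 
    if 170<b[0][0]<390 and 180<b[0][1]<300: print(b)
print('cover c',onz(d,202.8,254.9,.016),'mill',onz(d,324.9,239.1,.15),onz(d,332.4,215.8,.171))
# orange housing
h=cv2.cvtColor(d['img'],cv2.COLOR_RGB2HSV); m=((h[...,0]>8)&(h[...,0]<20)&(h[...,1]>180)&(h[...,2]>100)).astype(np.uint8); m[:, :270]=0;m[:,385:]=0
cs,_=cv2.findContours(m,0,2); c=max(cs,key=cv2.contourArea); print(cv2.minAreaRect(c))
# tray white
h2=((h[...,1]<50)&(h[...,2]>150)).astype(np.uint8); h2[:,:165]=0;h2[:,245:]=0;h2[:220]=0;h2[295:]=0
cs,_=cv2.findContours(h2,0,2); c=max(cs,key=cv2.contourArea); r=cv2.minAreaRect(c);print(r, onz(d,*r[0],.008))
d=load('scene0')
for b in blobs(redmask(d['img']),2): 
    if 250<b[0][0]<400 and 150<b[0][1]<310: print(b)
E
```

```text
([331.67, 215.33], [331, 215, 2, 2, 3])
([324.02, 238.14], [311, 225, 27, 27, 242])
([207.75, 256.0], [207, 255, 2, 3, 4])
([333.33, 283.25], [332, 282, 4, 4, 12])
cover c [0.5321314  0.33112994 0.016     ] mill [0.55789615 0.01368997 0.15      ] [ 0.61123372 -0.0037789   0.171     ]
((325.5174560546875, 236.44557189941406), (64.65055084228516, 89.37547302246094), 17.744670867919922)
((203.33201599121094, 256.07598876953125), (49.28293991088867, 46.59965896606445), 79.69515228271484) [0.52972667 0.33118317 0.008     ]
([320.81, 230.15], [307, 224, 28, 17, 137])
([278.12, 244.12], [277, 243, 3, 3, 8])
```

```bash
cat >> h.py <<'E'
def plan(pos,yaw,n,grip,s=None):
    """n equal rows to world pos, yaw; rows in tool axes assuming tool down"""
    s=s or robot.state(); p=np.array(s['tcp_pos']); y=s['eef_rot'][2]
    dy=(yaw-y+180)%360-180; out=[]
    for i in range(n):
        w=(np.array(pos)-p)/n; a=np.radians(y+dy*i/n)
        out.append([round(w[0]*np.cos(a)+w[1]*np.sin(a),4),round(w[0]*np.sin(a)-w[1]*np.cos(a),4),round(-w[2],4),round(-dy/n,2),grip])
    for r in out: print(r)
E
python3 - <<'E'
from h import *
plan((0.503,0.245,0.45),72,12,1)
E
```

```text
[np.float64(-0.0358), np.float64(-0.0264), np.float64(-0.0038), np.float64(7.85), 1]
[np.float64(-0.0391), np.float64(-0.0213), np.float64(-0.0038), np.float64(7.85), 1]
[np.float64(-0.0417), np.float64(-0.0157), np.float64(-0.0038), np.float64(7.85), 1]
[np.float64(-0.0434), np.float64(-0.0099), np.float64(-0.0038), np.float64(7.85), 1]
[np.float64(-0.0444), np.float64(-0.0039), np.float64(-0.0038), np.float64(7.85), 1]
[np.float64(-0.0445), np.float64(0.0022), np.float64(-0.0038), np.float64(7.85), 1]
[np.float64(-0.0437), np.float64(0.0083), np.float64(-0.0038), np.float64(7.85), 1]
[np.float64(-0.0422), np.float64(0.0142), np.float64(-0.0038), np.float64(7.85), 1]
[np.float64(-0.0399), np.float64(0.0198), np.float64(-0.0038), np.float64(7.85), 1]
[np.float64(-0.0368), np.float64(0.0251), np.float64(-0.0038), np.float64(7.85), 1]
[np.float64(-0.033), np.float64(0.0299), np.float64(-0.0038), np.float64(7.85), 1]
[np.float64(-0.0286), np.float64(0.0341), np.float64(-0.0038), np.float64(7.85), 1]
```

Request:
{"fn": "play_rows", "kwargs": {"targets": [0, 0, -0.045, 0, 1, -0.036, -0.026, -0.02, 8, 1, -0.039, -0.021, 0, 8, 1, -0.042, -0.016, 0, 8, 1, -0.043, -0.01, 0, 8, 1, -0.044, -0.004, 0, 8, 1, -0.044, 0.002, 0, 8, 1, -0.044, 0.008, 0, 8, 1, -0.042, 0.014, 0, 8, 1, -0.04, 0.02, 0.01, 8, 1, -0.037, 0.025, 0.02, 8, 1, -0.033, 0.03, 0.03, 8, 1]}}

```text
time_s: 1.65
tcp_pos: [0.467, 0.2599, 0.4091]
eef_rot: [179.9, 0.0, 75.8]
wrist_force: [-0.4, 0.7, -0.0]
finger_gap: 1.003
```

```bash
python3 - <<'E'
from h import *
s=robot.state();print(s['time_s'],s['tcp_pos'],s['eef_rot'],s['qpos'])
plan((0.503,0.245,0.37),72,3,1)
E
```

```text
1.65 [0.46696301 0.25988793 0.40911292] [1.79944570e+02 3.24599929e-02 7.58014321e+01] [-53.35953797  13.80506936  23.69787434 107.79907163  -6.30841855
  59.65571504 -41.27717156]
[np.float64(-0.0019), np.float64(0.0129), np.float64(0.013), np.float64(1.27), 1]
[np.float64(-0.0016), np.float64(0.0129), np.float64(0.013), np.float64(1.27), 1]
[np.float64(-0.0013), np.float64(0.0129), np.float64(0.013), np.float64(1.27), 1]
```

Request:
{"fn": "play_rows", "kwargs": {"targets": [-0.002, 0.013, 0.015, 1.3, 1, -0.002, 0.013, 0.015, 1.3, 1, -0.001, 0.013, 0.01, 1.2, 1, 0, 0, 0, 0, 1]}}

```text
time_s: 2.15
tcp_pos: [0.5053, 0.2426, 0.3654]
eef_rot: [-179.9, 0.2, 71.7]
wrist_force: [-0.0, -0.3, 0.2]
finger_gap: 0.999
```

```bash
python3 - <<'E'
from h import *
s=robot.state();print(s['time_s'],s['tcp_pos'],s['eef_rot'],s['qpos'])
snap('wrist','w1')
E
```

```text
2.15 [0.50534659 0.2426184  0.36539041] [-179.93769387    0.19937399   71.69692874] [-49.47433287  19.28716241  24.63089543 107.31754015  -9.4846253
  55.59073565 -38.95801464]
```

View pics/w1.png

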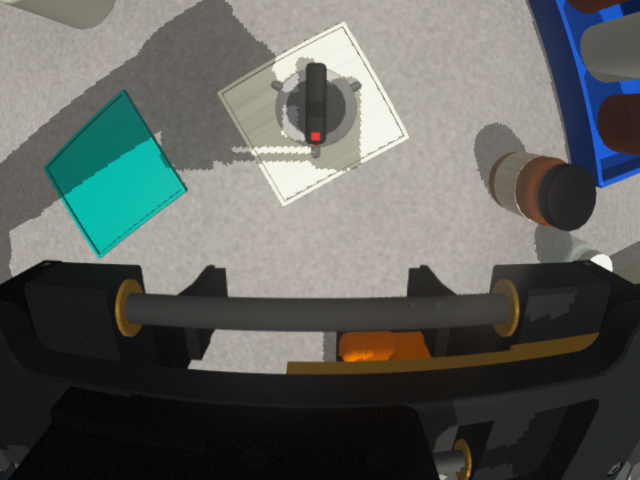

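```bash
python3 - <<'E'
from h import *
i=load('w1')['img'][:,:,::-1]
cv2.imwrite('pics/w1c.png',cv2.resize(i[45:175,245:390],(725,600),interpolation=cv2.INTER_CUBIC))
E
```

```text
(no output)
```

View pics/w1c.png

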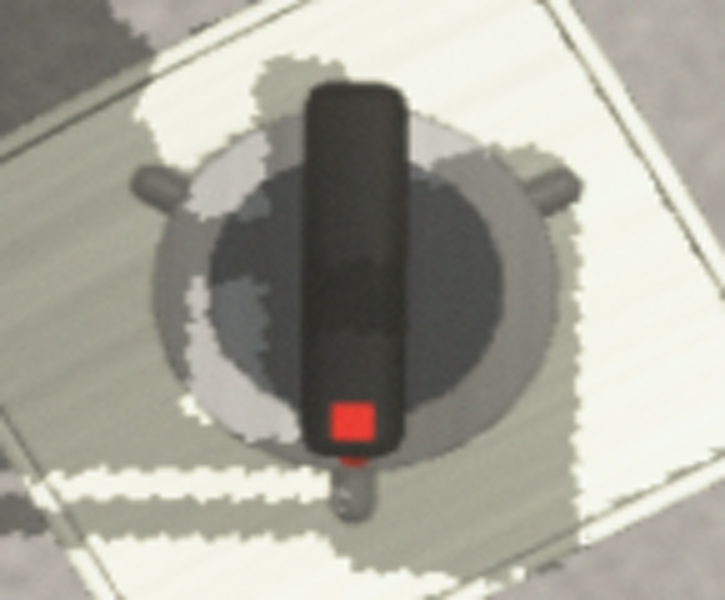

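```bash
python3 - <<'E'
from h import *
d=load('w1')
P=lambda x,y,z: wonz(d,245+x/5,45+y/4.615,z)
t=[P(353,521,.010),P(134,180,.010),P(580,180,.010)]
t=np.array(t); c=t.mean(0); print('pins centre',c,np.linalg.norm(t-c,axis=1),[np.degrees(np.arctan2(*(q-c)[1::-1])) for q in t])
print('disc L,R',P(153,290,.016),P(557,290,.016),(P(153,290,.016)+P(557,290,.016))/2)
a=P(355,85,.061);b=P(355,457,.061);print('bar',a,b,(a+b)/2,np.linalg.norm(a-b),np.degrees(np.arctan2(*(b-a)[1::-1])))
e=P(303,270,.061);f=P(408,270,.061);print((e+f)/2,np.linalg.norm(e-f))
r=P(353,423,.061);print('red',r)
E
```

```text
pins centre [0.53366325 0.33260063 0.01      ] [0.04508596 0.04548705 0.04588034] [np.float64(-108.95847612217368), np.float64(131.90906038366705), np.float64(11.043423108698967)]
disc L,R [0.50005747 0.34390382 0.016     ] [0.56715854 0.32159532 0.016     ] [0.533608   0.33274957 0.016     ]
bar [0.54347947 0.36196393 0.061     ] [0.52383565 0.30277309 0.061     ] [0.53365756 0.33236851 0.061     ] 0.06236534063887653 -108.35959242358001
[0.53369919 0.33224955 0.061     ] 0.0158039487118172
red [0.52532465 0.30821774 0.061     ]
```

Request:
{"fn": "play_rows", "kwargs": {"targets": [0.047, -0.0006, 0.02, 0, 1, 0.047, -0.0006, 0.02, 0.1, 1, 0, 0, 0.03, 0, 1, 0, 0, 0.02, 0, 1, 0, 0, 0, 0, 1]}}

```text
time_s: 2.82
tcp_pos: [0.5323, 0.3415, 0.2773]
eef_rot: [-180.0, -0.4, 72.2]
wrist_force: [-0.7, -0.3, 0.4]
finger_gap: 0.997
```

```bash
python3 - <<'E'
from h import *
s=robot.state();print(s['time_s'],s['tcp_pos'],s['eef_rot'],s['wrist_force'])
plan((0.5337,0.3325,0.2155),71.4,2,1)
E
```

```text
2.825 [0.53232565 0.34147903 0.27726907] [-179.9875321    -0.39086216   72.18838049] [-0.66052101 -0.33263606  0.36813063]
[np.float64(-0.0041), np.float64(0.002), np.float64(0.0309), np.float64(0.39), 1]
[np.float64(-0.0041), np.float64(0.0021), np.float64(0.0309), np.float64(0.39), 1]
```

Request:
{"fn": "play_rows", "kwargs": {"targets": [-0.008, 0.004, 0.015, 0.7, 1, 0, 0, 0.02, 0, 1, 0, 0, 0, 0, 1]}}

```text
time_s: 3.2
tcp_pos: [0.534, 0.3327, 0.2424]
eef_rot: [179.9, -0.6, 71.5]
wrist_force: [-0.3, 0.3, 0.4]
finger_gap: 1.001
```

```bash
python3 - <<'E'
from h import *
s=robot.state();print(s['time_s'],s['tcp_pos'],s['eef_rot'],s['wrist_force'])
plan((0.5337,0.3325,0.2155),71.4,1,1)
E
```

```text
3.2 [0.53404587 0.33269683 0.24238768] [179.92705396  -0.56990041  71.47526389] [-0.32138385  0.26470232  0.37285197]
[np.float64(-0.0003), np.float64(-0.0003), np.float64(0.0269), np.float64(0.08), 1]
```

Request:
{"fn": "play_rows", "kwargs": {"targets": [0, 0, 0.014, 0, 1, 0, 0, 0.012, 0, 1, 0, 0, 0, 0, 1]}}

```text
time_s: 3.58
tcp_pos: [0.5345, 0.3329, 0.215]
eef_rot: [179.9, -0.6, 71.5]
wrist_force: [0.6, 0.8, 0.1]
finger_gap: 0.997
```

```bash
python3 - <<'E'
from h import *
s=robot.state();print(s['time_s'],s['tcp_pos'],s['eef_rot'],s['wrist_force'])
E
```

```text
3.575 [0.53448785 0.33291412 0.21495976] [179.90175764  -0.60984785  71.45832619] [0.58094354 0.78335907 0.08846087]
```

Request:
{"fn": "play_rows", "kwargs": {"targets": [0, 0, 0, 0, 0.1, 0, 0, 0, 0, 0.1, 0, 0, 0, 0, 0.1, 0, 0, 0, 0, 0.1, 0, 0, 0, 0, 0.1, 0, 0, 0, 0, 0.1], "squeeze": 35}}

```text
time_s: 4.32
tcp_pos: [0.535, 0.3333, 0.2162]
eef_rot: [179.8, -0.7, 71.5]
wrist_force: [0.4, -0.1, -0.8]
finger_gap: 0.399
```

```bash
python3 - <<'E'
from h import *
s=robot.state();print(s['time_s'],s['tcp_pos'],s['eef_rot'],s['wrist_force'],s['torque'],s['finger_gap'])
E
```

```text
4.325 [0.5349765  0.33327598 0.21617539] [179.8205726   -0.72728514  71.46604965] [ 0.37043488 -0.05908784 -0.82919781] [-0.14328689  0.02854829 -0.05786607] 0.39935624458578395
```

Request:
{"fn": "play_rows", "kwargs": {"targets": [-0.0006, 0, 0, 0, 0.1, 0, 0, 0, 0, 0.1, 0, 0, 0, 0, 0.1, 0, 0, 0, 0, 0.1, 0, 0, 0, 0, 0.1, 0, 0, 0, 0, 0.1]}}

```text
time_s: 5.08
tcp_pos: [0.5346, 0.3327, 0.2162]
eef_rot: [179.9, -0.7, 71.5]
wrist_force: [0.8, 0.4, 0.5]
finger_gap: 0.178
```

```bash
python3 - <<'E'
from h import *
s=robot.state();print(s['time_s'],s['tcp_pos'],s['eef_rot'],s['wrist_force'],s['torque'],s['finger_gap'])
E
```

```text
5.075 [0.53463938 0.33270557 0.2161508 ] [179.85464169  -0.71566377  71.46555543] [0.78629608 0.40758652 0.46942819] [-0.13106394  0.12776662 -0.00475738] 0.17847512985696085
```

Request:
{"fn": "play_rows", "kwargs": {"targets": [0, 0, -0.01, 0, 0.1, 0, 0, -0.02, 0, 0.1, 0, 0, -0.05, 0, 0.1, 0, 0, -0.05, 0, 0.1, 0, 0, -0.05, 0, 0.1, 0, 0, -0.05, 0, 0.1, 0, 0, 0, 0, 0.1]}}

```text
time_s: 5.95
tcp_pos: [0.5324, 0.3285, 0.459]
eef_rot: [179.8, -0.8, 71.4]
wrist_force: [-0.1, 0.0, -2.3]
finger_gap: 0.178
```

```bash
python3 - <<'E'
from h import *
s=robot.state();print(s['time_s'],s['tcp_pos'],s['eef_rot'],s['wrist_force'],s['torque'],s['finger_gap'])
plan((0.484,-0.053,0.455),42,10,0.1)
E
```

```text
5.95 [0.53243027 0.32848577 0.45903577] [179.79741408  -0.78584708  71.36594212] [-0.11114229  0.0260359  -2.31193691] [-0.07567379  0.05449733  0.04475008] 0.17784273295647307
[np.float64(-0.0377), np.float64(0.0076), np.float64(0.0004), np.float64(2.94), 0.1]
[np.float64(-0.0373), np.float64(0.0095), np.float64(0.0004), np.float64(2.94), 0.1]
[np.float64(-0.0367), np.float64(0.0114), np.float64(0.0004), np.float64(2.94), 0.1]
[np.float64(-0.0361), np.float64(0.0133), np.float64(0.0004), np.float64(2.94), 0.1]
[np.float64(-0.0354), np.float64(0.0151), np.float64(0.0004), np.float64(2.94), 0.1]
[np.float64(-0.0345), np.float64(0.0169), np.float64(0.0004), np.float64(2.94), 0.1]
[np.float64(-0.0336), np.float64(0.0187), np.float64(0.0004), np.float64(2.94), 0.1]
[np.float64(-0.0326), np.float64(0.0204), np.float64(0.0004), np.float64(2.94), 0.1]
[np.float64(-0.0315), np.float64(0.022), np.float64(0.0004), np.float64(2.94), 0.1]
[np.float64(-0.0304), np.float64(0.0236), np.float64(0.0004), np.float64(2.94), 0.1]
```

Request:
{"fn": "play_rows", "kwargs": {"targets": [-0.034, 0.008, 0, 2.9, 0.1, -0.034, 0.01, 0, 2.9, 0.1, -0.034, 0.011, 0, 2.9, 0.1, -0.034, 0.013, 0, 2.9, 0.1, -0.034, 0.015, 0, 2.9, 0.1, -0.033, 0.017, 0, 2.9, 0.1, -0.032, 0.018, 0, 2.9, 0.1, -0.03, 0.019, 0, 2.9, 0.1, -0.029, 0.02, 0, 2.9, 0.1, -0.025, 0.02, 0, 2.9, 0.1, 0, 0, 0, 0, 0.1]}}

```text
time_s: 7.32
tcp_pos: [0.4833, -0.0437, 0.4508]
eef_rot: [-179.5, -0.2, 40.9]
wrist_force: [0.3, 0.5, -2.3]
finger_gap: 0.182
```

```bash
python3 - <<'E'
from h import *
s=robot.state();print(s['time_s'],s['tcp_pos'],s['eef_rot'],s['wrist_force'],s['torque'],s['finger_gap'],s['qpos'])
snap('wrist','w2')
E
```

```text
7.325 [ 0.48329796 -0.04371289  0.45081731] [-179.4947934    -0.22365547   40.91317871] [ 0.31163493  0.45501617 -2.34292285] [-0.07986443  0.10224367  0.04252721] 0.1822157634385662 [-36.10550871   6.78634615  40.51371004 111.07492554  -5.47012481
  64.05950918 -42.46142463]
```

View pics/w2.png

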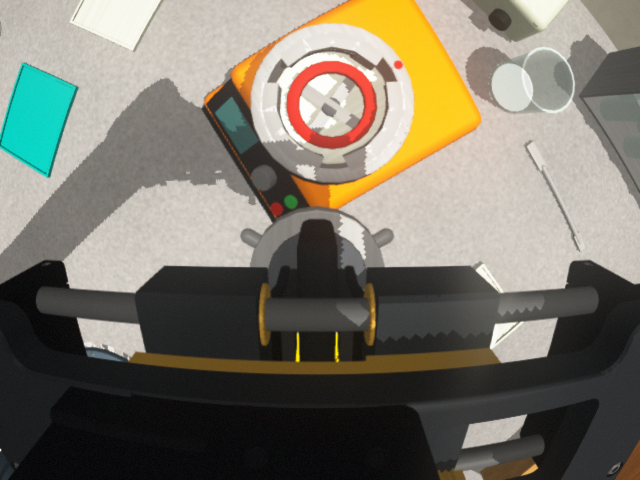

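```bash
cat >> h.py <<'E'
def cfit(p):
    A=np.c_[2*p[:,:2],np.ones(len(p))]; s=np.linalg.lstsq(A,(p[:,:2]**2).sum(1),rcond=None)[0]
    r=np.sqrt(s[2]+s[0]**2+s[1]**2); return s[:2],r,np.std(np.hypot(*(p[:,:2]-s[:2]).T)-r)
E
python3 - <<'E'
from h import *
d=load('w2'); m=redmask(d['img']); m[200:]=0; m[:,:240]=0; m[:,430:]=0
for b in blobs(m,3): print(b)
n,l,st,c=cv2.connectedComponentsWithStats(m); k=1+np.argmax(st[1:,4]); r=(l==k).astype(np.uint8)
cs,h=cv2.findContours(r,cv2.RETR_CCOMP,cv2.CHAIN_APPROX_NONE)
for q in cs:
    if len(q)<60: continue
    for z in (.148,.152):
        p=np.array([wonz(d,*x,z) for x in q[:,0]]); print(len(q),z,cfit(p))
i=d['img'][:,:,::-1]
cv2.imwrite('pics/w2c.png',cv2.resize(i[15:195,235:425],(633,600),interpolation=cv2.INTER_CUBIC))
E
```

```text
([331.02, 103.98], [287, 61, 89, 87, 2712])
([397.96, 64.32], [395, 61, 7, 8, 47])
248 0.148 (array([0.5609532 , 0.01303436]), np.float64(0.03321710006126555), np.float64(0.0002620779528902355))
248 0.152 (array([0.56059344, 0.01287747]), np.float64(0.03274796280734056), np.float64(0.00025837653010173973))
189 0.148 (array([0.56077279, 0.01282956]), np.float64(0.02528056369583543), np.float64(0.00025144206159023703))
189 0.152 (array([0.56041558, 0.01267556]), np.float64(0.0249235170479269), np.float64(0.00024789085338483807))
```

View pics/w2c.png

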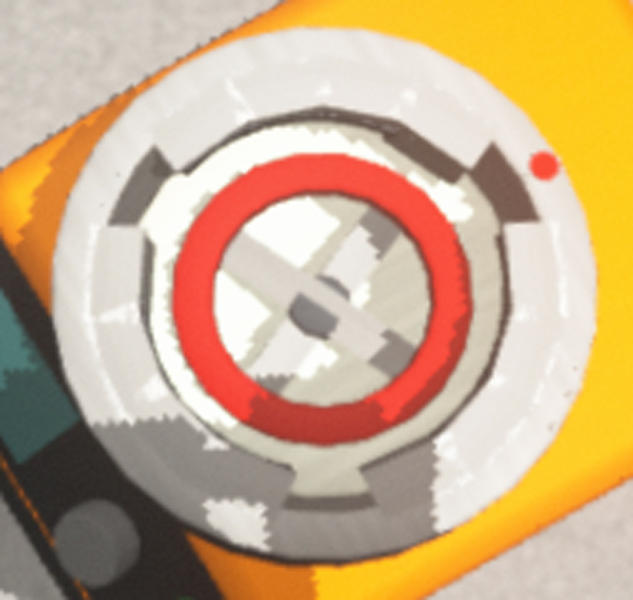

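```bash
python3 - <<'E'
from h import *
d=load('w2'); k=190/633
P=lambda x,y,z=.171: wonz(d,235+x*k,15+y*k,z)
rim=np.array([P(52,300),P(597,290),P(320,27),P(90,165),P(545,155),P(300,563)]);c=cfit(rim);print('rim',c)
c=np.array([.5605,.0128])
dot=wonz(d,397.96,64.32,.171); print('dot',np.degrees(np.arctan2(*(dot[:2]-c)[::-1])),np.linalg.norm(dot[:2]-c))
for a,b in (((490,142),(540,218)),((155,147),(110,222)),((285,508),(378,508))):
    p,q=P(*a)[:2],P(*b)[:2]; 
    ap=np.degrees(np.arctan2(*(p-c)[::-1]));aq=np.degrees(np.arctan2(*(q-c)[::-1])); print(p,q,ap,aq,(ap+aq)/2,np.linalg.norm(p-c),np.linalg.norm(q-c))
# held cover pin tips z = underside+6mm
s=d['state']; print(s['tcp_pos'][2]-.2122)
zu=s['tcp_pos'][2]-.2121
i=d['img'][:,:,::-1]
cv2.imwrite('pics/w2d.png',cv2.resize(i[200:290,230:405],(800,411),interpolation=cv2.INTER_CUBIC))
E
```

```text
rim (array([0.56004496, 0.01191295]), np.float64(0.05717335495876681), np.float64(0.0007632134013354211))
dot -17.664380936336418 0.05421841501246593
[0.60800801 0.00770037] [ 0.60272479 -0.01086747] -6.1268111310455655 -29.27112353647394 -17.698967333759754 0.04778092956839775 0.04840538927079566
[0.56083583 0.05936923] [0.54254047 0.0559565 ] 89.58682563442298 112.59458732991011 101.09070648216655 0.04657044310903015 0.046744288207101914
[ 0.52017564 -0.01160235] [ 0.53305344 -0.02629983] -148.81970257992552 -125.06736462401626 -136.9435336019709 0.04713309257219032 0.04777144313051502
0.23861731105759693
```

View pics/w2d.png

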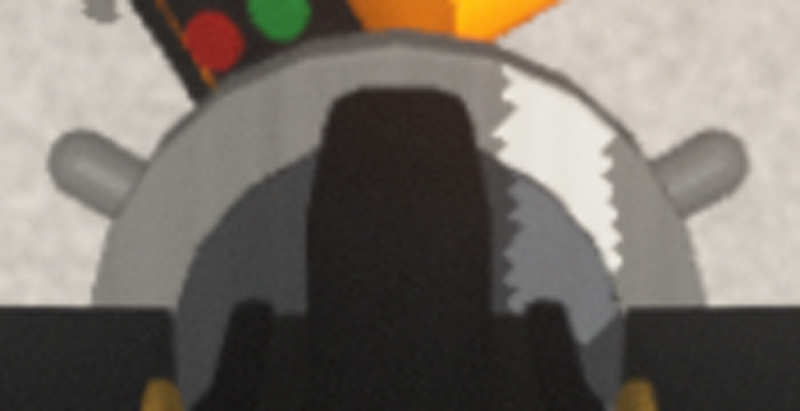

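```bash
cat >> h.py <<'E'
def tray(d,u,v,z):
    s=dict(tcp_pos=[0,0,0],eef_rot=[0,0,0]); return wonz(d,u,v,z,s)
E
python3 - <<'E'
from h import *
d=load('w2')
k=175/800
for z in (.202,.206,.209):
    a=tray(d,230+49*k,200+155*k,z);b=tray(d,230+749*k,200+155*k,z);print('tips',z,a,b)
for z in (.196,.200,.203):
    for x in ((395,32),(170,145),(640,145)): print('edge',z,tray(d,230+x[0]*k,200+x[1]*k,z))
E
```

```text
tips 0.202 [ 0.02063182 -0.03939906  0.202     ] [0.02056671 0.03938932 0.202     ]
tips 0.206 [ 0.01956412 -0.04026131  0.206     ] [0.01949758 0.04025746 0.206     ]
tips 0.209 [ 0.01876334 -0.040908    0.209     ] [0.01869573 0.04090856 0.209     ]
edge 0.196 [ 0.03563424 -0.00042974  0.196     ]
edge 0.196 [ 0.02334216 -0.02469615  0.196     ]
edge 0.196 [0.02330081 0.02598159 0.196     ]
edge 0.2 [ 0.03487088 -0.00043635  0.2       ]
edge 0.2 [ 0.02229963 -0.02525386  0.2       ]
edge 0.2 [0.02225735 0.0265748  0.2       ]
edge 0.203 [ 0.03429836 -0.0004413   0.203     ]
edge 0.203 [ 0.02151774 -0.02567214  0.203     ]
edge 0.203 [0.02147476 0.02701971 0.203     ]
```

```bash
cat >> h.py <<'E'
from scipy.spatial.transform import Rotation as Ro
MC=np.array([.5604,.0126]); CT=np.array([-.0025,0,.2115])
def rep(yaw=42.2,hz=None):
    s=robot.state(); R=Ro.from_euler('xyz',s['eef_rot'],degrees=True).as_matrix()
    c=np.array(s['tcp_pos'])+R@CT; e=np.r_[MC,hz if hz else c[2]]-c
    print('t',s['time_s'],'tcp',np.round(s['tcp_pos'],4),'rot',np.round(s['eef_rot'],2),'F',np.round(s['wrist_force'],1),'T',np.round(s['torque'],2),'gap',round(s['finger_gap'],3))
    print('cover',np.round(c,4),'tool-err',np.round(R.T@e,4),'turn',round(s['eef_rot'][2]-yaw,2),'q7',s['qpos'].round(0))
E
python3 - <<'E'
from h import *
rep(hz=.185)
E
```

```text
t 7.375 tcp [ 0.4836 -0.0421  0.4507] rot [-179.46   -0.25   41.06] F [-0.8  0.5 -3. ] T [-0.08  0.12 -0.02] gap 0.178
cover [ 0.4811 -0.0417  0.2392] tool-err [0.0952 0.0117 0.0545] turn -1.14 q7 [-36.   7.  40. 111.  -6.  64. -42.]
```

Request:
{"fn": "play_rows", "kwargs": {"targets": [0, 0, 0, 0, 0.1]}}

```text
time_s: 7.5
tcp_pos: [0.4836, -0.0416, 0.4506]
eef_rot: [-179.4, -0.3, 41.1]
wrist_force: [-1.0, 0.0, -2.9]
finger_gap: 0.183
```

```bash
python3 - <<'E'
from h import *
rep(hz=.185)
d=snap('wrist','w3')
rep(hz=.185)
m=redmask(d['img']); m[200:]=0; m[:,:240]=0; m[:,430:]=0
bl=blobs(m,3); print(bl)
n,l,st,c=cv2.connectedComponentsWithStats(m); k=1+np.argmax(st[1:,4]); r=(l==k).astype(np.uint8)
cs,h=cv2.findContours(r,cv2.RETR_CCOMP,cv2.CHAIN_APPROX_NONE)
for q in cs:
    if len(q)<60: continue
    p=np.array([wonz(d,*x,.15) for x in q[:,0]]); f=cfit(p);print(f)
dot=wonz(d,*bl[1][0],.171);print(dot,np.degrees(np.arctan2(*(dot[:2]-f[0])[::-1])))
E
```

```text
t 7.5 tcp [ 0.4836 -0.0416  0.4506] rot [-179.43   -0.26   41.12] F [-1.   0.  -2.9] T [-0.11  0.13 -0.04] gap 0.183
cover [ 0.481  -0.041   0.2391] tool-err [0.0948 0.0123 0.0544] turn -1.08 q7 [-36.   7.  40. 111.  -6.  64. -42.]
t 7.55 tcp [ 0.4835 -0.0418  0.4506] rot [-179.45   -0.24   41.11] F [-0.3  0.  -3.5] T [-0.14  0.12  0.02] gap 0.179
cover [ 0.481  -0.0413  0.2391] tool-err [0.0951 0.0121 0.0544] turn -1.09 q7 [-36.   7.  40. 111.  -6.  64. -42.]
[([333.94, 106.34], [290, 64, 89, 87, 2721]), ([401.0, 67.0], [398, 64, 7, 7, 45])]
(array([0.56080319, 0.01294905]), np.float64(0.03298672092606861), np.float64(0.0002458186059107303))
(array([0.56057642, 0.01283505]), np.float64(0.02509204365601391), np.float64(0.0002554769858925107))
[ 0.61221129 -0.00357736  0.171     ] -17.633135904827594
```

Request:
{"fn": "play_rows", "kwargs": {"targets": [0.025, 0.004, 0.01, -0.5, 0.1, 0.025, 0.004, 0.01, -0.4, 0.1, 0.025, 0.003, 0.01, 0, 0.1, 0.012, 0, 0, 0, 0.1, 0, 0, 0, 0, 0.1]}}

```text
time_s: 8.18
tcp_pos: [0.5579, 0.0138, 0.4198]
eef_rot: [-179.4, -0.2, 42.5]
wrist_force: [-0.2, -0.2, -3.2]
finger_gap: 0.181
```

```bash
sed -i 's/MC=np.array(\[.5604,.0126\])/MC=np.array([.5606,.0127])/' h.py; python3 - <<'E'
from h import *
rep(hz=.18)
E
```

```text
t 8.175 tcp [0.5579 0.0138 0.4198] rot [-179.37   -0.24   42.51] F [-0.2 -0.2 -3.2] T [-0.18  0.11 -0.  ] gap 0.181
cover [0.5552 0.0144 0.2083] tool-err [0.0027 0.0053 0.0282] turn 0.31 q7 [-36.  17.  38. 105. -13.  63. -41.]
```

Request:
{"fn": "play_rows", "kwargs": {"targets": [0.0025, 0.005, 0.01, 0.3, 0.1, 0, 0, 0.01, 0, 0.1, 0, 0, 0, 0, 0.1]}}

```text
time_s: 8.55
tcp_pos: [0.562, 0.0103, 0.3989]
eef_rot: [-179.3, -0.2, 42.1]
wrist_force: [-0.3, 0.2, -2.8]
finger_gap: 0.183
```

```bash
python3 - <<'E'
from h import *
rep(hz=.15)
E
```

```text
t 8.55 tcp [0.562  0.0103 0.3989] rot [-179.33   -0.22   42.09] F [-0.3  0.2 -2.8] T [-0.09  0.08 -0.01] gap 0.183
cover [0.5591 0.0111 0.1874] tool-err [0.0021 0.0002 0.0374] turn -0.11 q7 [-35.  19.  38. 105. -14.  60. -40.]
```

Request:
{"fn": "play_rows", "kwargs": {"targets": [0.002, 0, 0.008, 0, 0.1, 0, 0, 0.004, 0, 0.1, 0, 0, 0, 0, 0.1]}}

```text
time_s: 8.93
tcp_pos: [0.5632, 0.0114, 0.3863]
eef_rot: [-179.3, -0.2, 42.0]
wrist_force: [0.5, -0.1, -2.4]
finger_gap: 0.176
```

```bash
python3 - <<'E'
from h import *
rep(hz=.15); snap('wrist','w4')
d=snap('scene','s4')
cv2.imwrite('pics/s4c.png',cv2.resize(d['img'][190:290,270:390,::-1],(720,600),interpolation=cv2.INTER_CUBIC))
E
```

```text
t 8.925 tcp [0.5632 0.0114 0.3863] rot [-179.32   -0.25   42.04] F [ 0.5 -0.1 -2.4] T [-0.16  0.1   0.06] gap 0.176
cover [0.5604 0.0122 0.1748] tool-err [0.0004 0.0001 0.0248] turn -0.16 q7 [-34.  20.  37. 106. -15.  59. -39.]
```

View pics/w4.png

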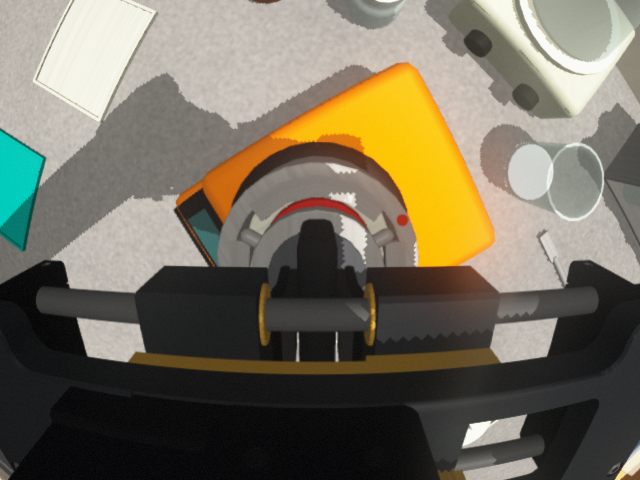

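View pics/s4c.png

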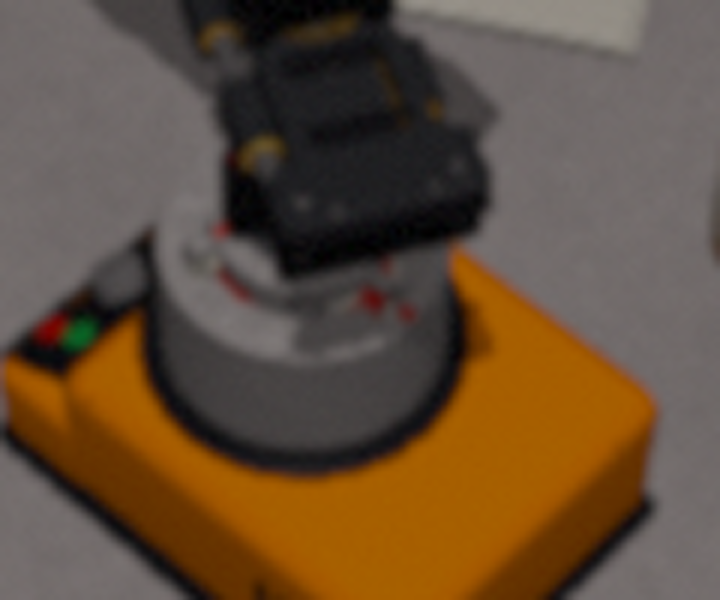

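Request:
{"fn": "play_rows", "kwargs": {"targets": [0.0004, 0, 0.006, 0, 0.1, 0, 0, 0.004, 0, 0.1, 0, 0, 0, 0, 0.1]}}

```text
time_s: 9.4
tcp_pos: [0.5637, 0.0119, 0.3762]
eef_rot: [-179.4, -0.3, 42.1]
wrist_force: [-0.5, -0.5, -2.8]
finger_gap: 0.179
```

```bash
python3 - <<'E'
from h import *
rep(hz=.15)
E
```

```text
t 9.4 tcp [0.5637 0.0119 0.3762] rot [-179.36   -0.3    42.06] F [-0.5 -0.5 -2.8] T [-0.1   0.05  0.01] gap 0.179
cover [0.5611 0.0127 0.1647] tool-err [-0.0004 -0.0001  0.0147] turn -0.14 q7 [-34.  21.  37. 107. -15.  58. -39.]
```

Request:
{"fn": "play_rows", "kwargs": {"targets": [-0.0004, 0, 0.004, 0, 0.1, 0, 0, 0.003, 0, 0.1, 0, 0, 0, 0, 0.1]}}

```text
time_s: 9.78
tcp_pos: [0.5634, 0.0117, 0.3687]
eef_rot: [-179.4, -0.3, 42.1]
wrist_force: [-0.4, -0.6, -2.0]
finger_gap: 0.178
```

```bash
python3 - <<'E'
from h import *
rep(hz=.15)
E
```

```text
t 9.775 tcp [0.5634 0.0117 0.3687] rot [-179.36   -0.3    42.05] F [-0.4 -0.6 -2. ] T [-0.06  0.1  -0.01] gap 0.178
cover [0.5607 0.0125 0.1572] tool-err [-0.     -0.0002  0.0073] turn -0.15 q7 [-34.  21.  37. 107. -16.  57. -38.]
```

Request:
{"fn": "play_rows", "kwargs": {"targets": [0, 0, 0.003, 0, 0.1, 0, 0, 0.001, 0, 0.1, 0, 0, 0, 0, 0.1]}}

```text
time_s: 10.15
tcp_pos: [0.5634, 0.0117, 0.3646]
eef_rot: [-179.4, -0.3, 42.1]
wrist_force: [0.1, 0.3, -3.2]
finger_gap: 0.18
```

```bash
python3 - <<'E'
from h import *
rep(hz=.15)
E
```

```text
t 10.15 tcp [0.5634 0.0117 0.3646] rot [-179.37   -0.32   42.05] F [ 0.1  0.3 -3.2] T [-0.14  0.13 -0.03] gap 0.18
cover [0.5609 0.0125 0.1531] tool-err [-0.0001 -0.0003  0.0031] turn -0.15 q7 [-34.  21.  37. 107. -16.  56. -38.]
```

Request:
{"fn": "play_rows", "kwargs": {"targets": [0, 0, 0.001, 0, 0.1, 0, 0, 0, 0, 0.1]}}

```text
time_s: 10.4
tcp_pos: [0.5635, 0.0117, 0.3636]
eef_rot: [-179.4, -0.3, 42.1]
wrist_force: [0.5, -0.2, -2.7]
finger_gap: 0.177
```

Request:
{"fn": "play_rows", "kwargs": {"targets": [0, 0, 0.001, 0, 0.1, 0, 0, 0, 0, 0.1]}}

```text
time_s: 10.65
tcp_pos: [0.5635, 0.0117, 0.3626]
eef_rot: [-179.4, -0.3, 42.1]
wrist_force: [-0.3, -0.0, -3.2]
finger_gap: 0.182
```

```bash
python3 - <<'E'
from h import *
rep(hz=.15)
E
```

```text
t 10.65 tcp [0.5635 0.0117 0.3626] rot [-179.38   -0.34   42.05] F [-0.3 -0.  -3.2] T [-0.12  0.07  0.01] gap 0.182
cover [0.561  0.0126 0.1511] tool-err [-0.0002 -0.0004  0.0011] turn -0.15 q7 [-34.  21.  37. 108. -16.  56. -38.]
```

Request:
{"fn": "play_rows", "kwargs": {"targets": [0, 0, 0.001, 0, 0.1, 0, 0, 0, 0, 0.1]}}

```text
time_s: 10.9
tcp_pos: [0.5635, 0.0118, 0.3616]
eef_rot: [-179.4, -0.3, 42.1]
wrist_force: [-0.1, 0.3, -3.0]
finger_gap: 0.183
```

Request:
{"fn": "play_rows", "kwargs": {"targets": [0, 0, 0.0008, 0, 0.1, 0, 0, 0, 0, 0.1]}}

```text
time_s: 11.15
tcp_pos: [0.5637, 0.0117, 0.3613]
eef_rot: [-179.4, -0.4, 42.1]
wrist_force: [-0.1, -0.2, -2.7]
finger_gap: 0.18
```

Request:
{"fn": "play_rows", "kwargs": {"targets": [0, 0, 0.0008, 0, 0.1, 0, 0, 0, 0, 0.1]}}

```text
time_s: 11.4
tcp_pos: [0.564, 0.0116, 0.3612]
eef_rot: [-179.4, -0.5, 42.1]
wrist_force: [-0.7, 0.1, -0.6]
finger_gap: 0.182
```

```bash
python3 - <<'E'
from h import *
rep(hz=.15)
E
```

```text
t 11.4 tcp [0.564  0.0116 0.3612] rot [-179.44   -0.45   42.06] F [-0.7  0.1 -0.6] T [-0.14  0.17 -0.  ] gap 0.182
cover [0.562  0.0126 0.1497] tool-err [-0.001  -0.001  -0.0003] turn -0.14 q7 [-34.  22.  37. 108. -16.  56. -38.]
```

Request:
{"fn": "play_rows", "kwargs": {"targets": [-0.0008, -0.0006, -0.0003, 5, 0.1, 0, 0.0002, 0, 5, 0.1, 0, 0, 0, 0, 0.1]}}

```text
time_s: 11.78
tcp_pos: [0.5632, 0.0114, 0.3612]
eef_rot: [-179.4, -0.4, 31.8]
wrist_force: [0.1, 0.0, -0.1]
finger_gap: 0.181
```

```bash
python3 - <<'E'
from h import *
rep(hz=.15)
E
```

```text
t 11.775 tcp [0.5632 0.0114 0.3612] rot [-179.4    -0.38   31.81] F [ 0.1  0.  -0.1] T [-0.22  0.14 -0.03] gap 0.181
cover [0.5611 0.0128 0.1497] tool-err [-0.0004 -0.0002 -0.0003] turn -10.39 q7 [-35.  22.  39. 108. -17.  56. -47.]
```

Request:
{"fn": "play_rows", "kwargs": {"targets": [-0.0003, 0, 0, 5, 0.1, 0, 0.0002, 0, 0, 0.1]}}

```text
time_s: 12.02
tcp_pos: [0.5632, 0.0113, 0.3612]
eef_rot: [-179.4, -0.4, 26.9]
wrist_force: [-1.3, -0.0, -0.0]
finger_gap: 0.184
```

```bash
python3 - <<'E'
from h import *
rep(hz=.15)
E
```

```text
t 12.025 tcp [0.5632 0.0113 0.3612] rot [-179.38   -0.35   26.9 ] F [-1.3 -0.  -0. ] T [-0.15  0.23 -0.01] gap 0.184
cover [0.5611 0.0128 0.1497] tool-err [-0.0005 -0.0001 -0.0003] turn -15.3 q7 [-36.  22.  40. 108. -18.  56. -51.]
```

Request:
{"fn": "play_rows", "kwargs": {"targets": [0, 0.0002, 0, 5, 0.1, 0, 0, 0, 0, 0.1]}}

```text
time_s: 12.28
tcp_pos: [0.5634, 0.0111, 0.3613]
eef_rot: [-179.4, -0.3, 22.1]
wrist_force: [0.0, -1.1, -0.4]
finger_gap: 0.18
```

```bash
python3 - <<'E'
from h import *
rep(hz=.15)
E
```

```text
t 12.275 tcp [0.5634 0.0111 0.3613] rot [-179.36   -0.32   22.07] F [ 0.  -1.1 -0.4] T [-0.18  0.15 -0.04] gap 0.18
cover [0.5613 0.0128 0.1498] tool-err [-0.0006 -0.0002 -0.0002] turn -20.13 q7 [-37.  22.  41. 108. -19.  56. -55.]
```

Request:
{"fn": "play_rows", "kwargs": {"targets": [-0.0005, 0, 0, 3, 0.1, 0, 0, 0, 0, 0.1]}}

```text
time_s: 12.52
tcp_pos: [0.5629, 0.0109, 0.3613]
eef_rot: [-179.3, -0.3, 19.3]
wrist_force: [-0.6, -0.6, -1.0]
finger_gap: 0.181
```

Request:
{"fn": "play_rows", "kwargs": {"targets": [0, 0.0002, 0, 3, 0.1, 0, 0, 0, 0, 0.1]}}

```text
time_s: 12.78
tcp_pos: [0.563, 0.0107, 0.3613]
eef_rot: [-179.3, -0.3, 16.5]
wrist_force: [-0.3, 0.4, -0.8]
finger_gap: 0.18
```

```bash
python3 - <<'E'
from h import *
rep(hz=.15)
E
```

```text
t 12.775 tcp [0.563  0.0107 0.3613] rot [-179.33   -0.29   16.54] F [-0.3  0.4 -0.8] T [-0.12  0.19  0.02] gap 0.18
cover [0.561  0.0126 0.1498] tool-err [-0.0003 -0.0002 -0.0002] turn -25.66 q7 [-38.  23.  43. 108. -19.  56. -60.]
```

Request:
{"fn": "play_rows", "kwargs": {"targets": [0, 0.0002, 0, 3, 0.1, 0, 0, 0, 0, 0.1]}}

```text
time_s: 13.02
tcp_pos: [0.5631, 0.0104, 0.3613]
eef_rot: [-179.3, -0.3, 13.7]
wrist_force: [0.2, 0.1, -0.2]
finger_gap: 0.179
```

Request:
{"fn": "play_rows", "kwargs": {"targets": [0, 0.0002, 0, 3, 0.1, 0, 0, 0, 0, 0.1]}}

```text
time_s: 13.28
tcp_pos: [0.5632, 0.0103, 0.3613]
eef_rot: [-179.3, -0.2, 10.9]
wrist_force: [-0.6, 0.2, -1.3]
finger_gap: 0.181
```

Request:
{"fn": "play_rows", "kwargs": {"targets": [0, 0.0001, 0, 2, 0.1, 0, 0, 0, 0, 0.1]}}

```text
time_s: 13.52
tcp_pos: [0.5632, 0.0102, 0.3613]
eef_rot: [-179.3, -0.2, 8.9]
wrist_force: [0.2, -0.0, -0.4]
finger_gap: 0.182
```

```bash
python3 - <<'E'
from h import *
rep(hz=.15)
E
```

```text
t 13.525 tcp [0.5632 0.0102 0.3613] rot [-179.28   -0.22    8.93] F [ 0.2 -0.  -0.4] T [-0.12  0.11 -0.  ] gap 0.182
cover [0.5611 0.0125 0.1498] tool-err [-0.0005 -0.0002 -0.0002] turn -33.27 q7 [-39.  23.  45. 108. -20.  57. -67.]
```

Request:
{"fn": "play_rows", "kwargs": {"targets": [-0.0003, 0.0001, 0, 2, 0.1, 0, 0, 0, 0, 0.1]}}

```text
time_s: 13.78
tcp_pos: [0.5629, 0.01, 0.3613]
eef_rot: [-179.3, -0.2, 6.8]
wrist_force: [-0.0, 0.4, 0.1]
finger_gap: 0.181
```

Request:
{"fn": "play_rows", "kwargs": {"targets": [0, 0.0001, 0, 2, 0.1, 0, 0, 0, 0, 0.1]}}

```text
time_s: 14.02
tcp_pos: [0.5629, 0.01, 0.3614]
eef_rot: [-179.3, -0.2, 4.7]
wrist_force: [-0.0, 0.5, -0.7]
finger_gap: 0.182
```

Request:
{"fn": "play_rows", "kwargs": {"targets": [0, 0.0001, 0, 2, 0.1, 0, 0, 0, 0, 0.1]}}

```text
time_s: 14.28
tcp_pos: [0.5629, 0.0099, 0.3614]
eef_rot: [-179.3, -0.1, 2.6]
wrist_force: [0.7, 0.5, -1.6]
finger_gap: 0.179
```

```bash
python3 - <<'E'
from h import *
rep(hz=.15)
E
```

```text
t 14.275 tcp [0.5629 0.0099 0.3614] rot [-1.7926e+02 -1.5000e-01  2.5700e+00] F [ 0.7  0.5 -1.6] T [-0.11  0.06 -0.04] gap 0.179
cover [0.5609 0.0125 0.1499] tool-err [-0.0003 -0.0002 -0.0001] turn -39.63 q7 [-40.  24.  46. 108. -21.  57. -72.]
```

Request:
{"fn": "play_rows", "kwargs": {"targets": [0, 0.0001, 0, 2, 0.1, 0, 0, 0, 0, 0.1]}}

```text
time_s: 14.52
tcp_pos: [0.563, 0.0098, 0.3614]
eef_rot: [-179.3, -0.1, 0.4]
wrist_force: [0.0, -0.4, 0.7]
finger_gap: 0.181
```

Request:
{"fn": "play_rows", "kwargs": {"targets": [0, 0.0001, 0, 1.5, 0.1, 0, 0, 0, 0, 0.1]}}

```text
time_s: 14.78
tcp_pos: [0.563, 0.0097, 0.3614]
eef_rot: [-179.3, -0.1, -1.2]
wrist_force: [0.6, -0.0, -0.4]
finger_gap: 0.176
```

Request:
{"fn": "play_rows", "kwargs": {"targets": [0, 0.0001, 0, 1.5, 0.1, 0, 0, 0, 0, 0.1]}}

```text
time_s: 15.02
tcp_pos: [0.563, 0.0096, 0.3614]
eef_rot: [-179.2, -0.1, -2.8]
wrist_force: [0.1, 0.4, -0.3]
finger_gap: 0.178
```

```bash
python3 - <<'E'
from h import *
rep(hz=.15)
E
```

```text
t 15.025 tcp [0.563  0.0096 0.3614] rot [-1.7925e+02 -8.0000e-02 -2.7900e+00] F [ 0.1  0.4 -0.3] T [-0.1   0.11  0.03] gap 0.178
cover [0.5609 0.0125 0.1499] tool-err [-0.0003 -0.0002 -0.0001] turn -44.99 q7 [-41.  24.  48. 108. -22.  57. -77.]
```

Request:
{"fn": "play_rows", "kwargs": {"targets": [0, 0.0001, 0, 1.5, 0.1, 0, 0, 0, 0, 0.1]}}

```text
time_s: 15.28
tcp_pos: [0.563, 0.0095, 0.3614]
eef_rot: [-179.2, -0.1, -4.4]
wrist_force: [0.5, 0.6, -0.7]
finger_gap: 0.18
```

Request:
{"fn": "play_rows", "kwargs": {"targets": [0, 0.0001, 0, 1.5, 0.1, 0, 0, 0, 0, 0.1]}}

```text
time_s: 15.52
tcp_pos: [0.563, 0.0094, 0.3613]
eef_rot: [-179.3, -0.0, -6.0]
wrist_force: [0.7, -0.1, -0.9]
finger_gap: 0.18
```

Request:
{"fn": "play_rows", "kwargs": {"targets": [0, 0.0001, 0, 1.5, 0.1, 0, 0, 0, 0, 0.1]}}

```text
time_s: 15.78
tcp_pos: [0.5629, 0.0093, 0.3613]
eef_rot: [-179.3, -0.0, -7.6]
wrist_force: [-0.1, 0.6, -0.3]
finger_gap: 0.184
```

```bash
python3 - <<'E'
from h import *
rep(hz=.15)
E
```

```text
t 15.775 tcp [0.5629 0.0093 0.3613] rot [-1.7927e+02 -2.0000e-02 -7.5800e+00] F [-0.1  0.6 -0.3] T [-0.15  0.04 -0.02] gap 0.184
cover [0.5609 0.0124 0.1498] tool-err [-0.0003 -0.0003 -0.0002] turn -49.78 q7 [-42.  24.  49. 108. -23.  57. -81.]
```

Request:
{"fn": "play_rows", "kwargs": {"targets": [0, 0, -0.0005, 0, 0.1, 0, 0, 0, 0, 0.1]}}

```text
time_s: 16.02
tcp_pos: [0.5628, 0.0094, 0.3613]
eef_rot: [-179.3, -0.0, -7.6]
wrist_force: [0.5, 0.6, -1.5]
finger_gap: 0.177
```

```bash
python3 - <<'E'
from h import *
rep(hz=.15)
E
```

```text
t 16.025 tcp [0.5628 0.0094 0.3613] rot [-179.29   -0.     -7.58] F [ 0.5  0.6 -1.5] T [-0.15 -0.03 -0.01] gap 0.177
cover [0.5607 0.0123 0.1498] tool-err [-0.0001 -0.0004 -0.0002] turn -49.78 q7 [-42.  24.  49. 108. -23.  57. -81.]
```

Request:
{"fn": "play_rows", "kwargs": {"targets": [0, 0, -0.0005, 0, 0.1, 0, 0, 0, 0, 0.1]}}

```text
time_s: 16.27
tcp_pos: [0.5626, 0.0094, 0.3613]
eef_rot: [-179.3, 0.0, -7.6]
wrist_force: [0.6, 0.7, -3.2]
finger_gap: 0.179
```

Request:
{"fn": "play_rows", "kwargs": {"targets": [0, 0, -0.0005, 0, 0.1, 0, 0, 0, 0, 0.1]}}

```text
time_s: 16.52
tcp_pos: [0.5624, 0.0094, 0.3614]
eef_rot: [-179.3, 0.1, -7.6]
wrist_force: [0.8, 0.5, -4.3]
finger_gap: 0.178
```

```bash
python3 - <<'E'
from h import *
rep(hz=.15)
E
```

```text
t 16.525 tcp [0.5624 0.0094 0.3614] rot [-1.7934e+02  7.0000e-02 -7.6000e+00] F [ 0.8  0.5 -4.3] T [-0.18 -0.18 -0.  ] gap 0.178
cover [0.56   0.0122 0.1499] tool-err [ 0.0005 -0.0006 -0.0001] turn -49.8 q7 [-42.  24.  49. 108. -23.  57. -81.]
```

Request:
{"fn": "play_rows", "kwargs": {"targets": [0, 0, 0, 0, 0.1]}}

```text
time_s: 16.65
tcp_pos: [0.5624, 0.0094, 0.3614]
eef_rot: [-179.3, 0.1, -7.6]
wrist_force: [0.9, -0.5, -4.7]
finger_gap: 0.182
```

Request:
{"fn": "play_rows", "kwargs": {"targets": [0, 0, 0, 0, 0.1]}}

```text
time_s: 16.77
tcp_pos: [0.5624, 0.0094, 0.3614]
eef_rot: [-179.3, 0.1, -7.6]
wrist_force: [1.8, -0.1, -5.2]
finger_gap: 0.181
```

Request:
{"fn": "play_rows", "kwargs": {"targets": [0, 0, 0, -2, 0.1, 0, 0, 0, 0, 0.1]}}

```text
time_s: 17.02
tcp_pos: [0.5622, 0.0092, 0.3615]
eef_rot: [-179.3, 0.1, -5.5]
wrist_force: [0.5, -0.2, -4.1]
finger_gap: 0.18
```

```bash
python3 - <<'E'
from h import *
rep(hz=.15); print(robot.state()['tcp_pos'])
E
```

```text
t 17.025 tcp [0.5622 0.0092 0.3615] rot [-1.7933e+02  9.0000e-02 -5.4700e+00] F [ 0.5 -0.2 -4.1] T [-0.21 -0.15  0.02] gap 0.18
cover [0.5596 0.0119 0.15  ] tool-err [ 0.0009 -0.0009  0.    ] turn -47.67 q7 [-42.  24.  48. 108. -22.  57. -79.]
[0.56219868 0.00920351 0.36149447]
```

Request:
{"fn": "play_rows", "kwargs": {"targets": [0.0005, -0.0005, 0, -2, 0.1, 0, 0, 0, 0, 0.1]}}

```text
time_s: 17.27
tcp_pos: [0.5626, 0.0096, 0.3616]
eef_rot: [-179.3, 0.1, -3.3]
wrist_force: [0.5, 0.0, -4.2]
finger_gap: 0.182
```

```bash
python3 - <<'E'
from h import *
rep(hz=.15); print(robot.state()['tcp_pos'])
E
```

```text
t 17.275 tcp [0.5626 0.0096 0.3616] rot [-1.7931e+02  1.0000e-01 -3.3400e+00] F [ 0.5  0.  -4.2] T [-0.12  0.04 -0.03] gap 0.182
cover [0.5599 0.0123 0.1501] tool-err [ 0.0007 -0.0004  0.0001] turn -45.54 q7 [-41.  24.  48. 108. -22.  57. -77.]
[0.56261078 0.00958421 0.36155977]
```

Request:
{"fn": "play_rows", "kwargs": {"targets": [0, 0, 0, -2, 0.1, 0, 0, 0, 0, 0.1]}}

```text
time_s: 17.52
tcp_pos: [0.5626, 0.0096, 0.3617]
eef_rot: [-179.3, 0.1, -1.2]
wrist_force: [0.3, -0.0, -3.3]
finger_gap: 0.179
```

```bash
python3 - <<'E'
from h import *
rep(hz=.15); print(robot.state()['tcp_pos'])
E
```

```text
t 17.525 tcp [0.5626 0.0096 0.3617] rot [-1.7929e+02  9.0000e-02 -1.2000e+00] F [ 0.3 -0.  -3.3] T [-0.14  0.17 -0.02] gap 0.179
cover [0.5598 0.0123 0.1502] tool-err [ 0.0008 -0.0004  0.0002] turn -43.4 q7 [-41.  24.  47. 108. -22.  57. -75.]
[0.56260022 0.00962695 0.3616502 ]
```

Request:
{"fn": "play_rows", "kwargs": {"targets": [0, 0, 0, -2, 0.1, 0, 0, 0, 0, 0.1]}}

```text
time_s: 17.77
tcp_pos: [0.5627, 0.0097, 0.3618]
eef_rot: [-179.3, 0.1, 0.9]
wrist_force: [-0.1, -0.2, -3.4]
finger_gap: 0.176
```

```bash
python3 - <<'E'
from h import *
rep(hz=.15); print(robot.state()['tcp_pos'])
E
```

```text
t 17.775 tcp [0.5627 0.0097 0.3618] rot [-1.7928e+02  6.0000e-02  9.5000e-01] F [-0.1 -0.2 -3.4] T [-0.05  0.14  0.01] gap 0.176
cover [0.5599 0.0123 0.1503] tool-err [ 0.0007 -0.0004  0.0003] turn -41.25 q7 [-41.  24.  47. 108. -21.  57. -74.]
[0.56265146 0.00965635 0.361802  ]
```

Request:
{"fn": "play_rows", "kwargs": {"targets": [0.0007, 0, 0.0003, 0, 0.1, 0, 0, 0, 0, 0.1, 0, 0, 0, 0, 0.1]}}

```text
time_s: 18.15
tcp_pos: [0.5635, 0.0097, 0.3616]
eef_rot: [-179.3, 0.0, 0.9]
wrist_force: [0.1, 0.3, -2.5]
finger_gap: 0.178
```

```bash
python3 - <<'E'
from h import *
rep(hz=.15); print(robot.state()['tcp_pos'])
E
```

```text
t 18.15 tcp [0.5635 0.0097 0.3616] rot [-1.7927e+02  4.0000e-02  9.4000e-01] F [ 0.1  0.3 -2.5] T [-0.03  0.16  0.02] gap 0.178
cover [0.5608 0.0123 0.1501] tool-err [-0.0002 -0.0004  0.0001] turn -41.26 q7 [-41.  24.  47. 108. -21.  57. -73.]
[0.56347219 0.00967848 0.36159714]
```

Request:
{"fn": "play_rows", "kwargs": {"targets": [0, 0, 0.0003, 0, 0.1, 0, 0, 0, 0, 0.1, 0, 0, 0, 0, 0.1]}}

```text
time_s: 18.52
tcp_pos: [0.5636, 0.0097, 0.3615]
eef_rot: [-179.3, 0.0, 0.9]
wrist_force: [0.0, -0.3, -2.6]
finger_gap: 0.179
```

```bash
python3 - <<'E'
from h import *
rep(hz=.15); print(robot.state()['tcp_pos'])
E
```

```text
t 18.525 tcp [0.5636 0.0097 0.3615] rot [-1.7927e+02  2.0000e-02  9.5000e-01] F [ 0.  -0.3 -2.6] T [-0.08  0.25 -0.02] gap 0.179
cover [0.5609 0.0123 0.15  ] tool-err [-0.0003 -0.0004  0.    ] turn -41.25 q7 [-40.  24.  47. 108. -21.  57. -73.]
[0.56356792 0.0096573  0.361524  ]
```

Request:
{"fn": "play_rows", "kwargs": {"targets": [0, 0, 0.0003, 0, 0.1, 0, 0, 0, 0, 0.1, 0, 0, 0, 0, 0.1]}}

```text
time_s: 18.9
tcp_pos: [0.5637, 0.0096, 0.3615]
eef_rot: [-179.3, 0.0, 0.9]
wrist_force: [0.3, -0.0, -1.8]
finger_gap: 0.179
```

```bash
python3 - <<'E'
from h import *
rep(hz=.15); print(robot.state()['tcp_pos'])
E
```

```text
t 18.9 tcp [0.5637 0.0096 0.3615] rot [-179.26    0.      0.95] F [ 0.3 -0.  -1.8] T [-0.08  0.23 -0.03] gap 0.179
cover [0.5611 0.0123 0.15  ] tool-err [-0.0005 -0.0004  0.    ] turn -41.25 q7 [-40.  24.  47. 108. -21.  57. -73.]
[0.56365928 0.00961789 0.36147864]
```

Request:
{"fn": "play_rows", "kwargs": {"targets": [-0.0004, 0, 0, 3, 0.1, 0, 0.0001, 0, 2.5, 0.1, 0, 0.0001, 0, 2.5, 0.1, 0, 0, 0, 0, 0.1]}}

```text
time_s: 19.4
tcp_pos: [0.5634, 0.0094, 0.3613]
eef_rot: [-179.3, 0.0, -7.3]
wrist_force: [0.9, -0.2, -1.0]
finger_gap: 0.184
```

```bash
python3 - <<'E'
from h import *
rep(hz=.15); print(robot.state()['tcp_pos'])
E
```

```text
t 19.4 tcp [0.5634 0.0094 0.3613] rot [-1.793e+02  4.000e-02 -7.260e+00] F [ 0.9 -0.2 -1. ] T [-0.17  0.21 -0.04] gap 0.184
cover [0.5611 0.0124 0.1498] tool-err [-0.0005 -0.0003 -0.0002] turn -49.46 q7 [-42.  24.  49. 108. -23.  57. -80.]
[0.56340335 0.00944132 0.36128363]
```

Request:
{"fn": "play_rows", "kwargs": {"targets": [0, 0.0001, 0, 1, 0.1, 0, 0, 0, 0, 0.1]}}

```text
time_s: 19.65
tcp_pos: [0.5634, 0.0095, 0.3612]
eef_rot: [-179.3, 0.1, -8.2]
wrist_force: [0.2, 0.4, -1.8]
finger_gap: 0.183
```

```bash
python3 - <<'E'
from h import *
rep(hz=.15); print(robot.state()['tcp_pos'])
E
```

```text
t 19.65 tcp [0.5634 0.0095 0.3612] rot [-1.7931e+02  5.0000e-02 -8.2300e+00] F [ 0.2  0.4 -1.8] T [-0.24  0.09  0.02] gap 0.183
cover [0.5611 0.0124 0.1497] tool-err [-0.0006 -0.0003 -0.0003] turn -50.43 q7 [-42.  25.  49. 108. -23.  57. -81.]
[0.5634363  0.00946093 0.36120684]
```

Request:
{"fn": "play_rows", "kwargs": {"targets": [0, 0.0001, 0, 1, 0.1, 0, 0, 0, 0, 0.1]}}

```text
time_s: 19.9
tcp_pos: [0.5634, 0.0094, 0.3612]
eef_rot: [-179.3, 0.1, -9.3]
wrist_force: [-0.3, 0.0, -3.0]
finger_gap: 0.177
```

```bash
python3 - <<'E'
from h import *
rep(hz=.15); print(robot.state()['tcp_pos'])
E
```

```text
t 19.9 tcp [0.5634 0.0094 0.3612] rot [-1.7931e+02  6.0000e-02 -9.2600e+00] F [-0.3  0.  -3. ] T [-0.21  0.06  0.07] gap 0.177
cover [0.5612 0.0124 0.1497] tool-err [-0.0006 -0.0002 -0.0003] turn -51.46 q7 [-42.  25.  49. 108. -23.  57. -82.]
[0.56343405 0.00943443 0.36115662]
```

Request:
{"fn": "play_rows", "kwargs": {"targets": [-0.0005, 0, 0, -3, 0.1, 0, -0.0001, 0, -3, 0.1, 0, -0.0001, 0, -3, 0.1, 0, 0, 0, 0, 0.1, 0, 0, 0, 0, 0.35, 0, 0, 0, 0, 0.35, 0, 0, 0, 0, 0.35]}}

```text
time_s: 20.78
tcp_pos: [0.5634, 0.0088, 0.3624]
eef_rot: [-179.3, -0.2, -0.3]
wrist_force: [0.1, 0.3, -0.7]
finger_gap: 0.339
```

```bash
python3 - <<'E'
from h import *
rep(hz=.15); print(robot.state()['tcp_pos'])
E
```

```text
t 20.775 tcp [0.5634 0.0088 0.3624] rot [-1.7929e+02 -1.6000e-01 -2.5000e-01] F [ 0.1  0.3 -0.7] T [-0.06  0.19 -0.02] gap 0.339
cover [0.5615 0.0114 0.1509] tool-err [-0.0009 -0.0013  0.0009] turn -42.45 q7 [-41.  24.  47. 108. -21.  57. -74.]
[0.56338592 0.00875325 0.36237921]
```

Request:
{"fn": "play_rows", "kwargs": {"targets": [0, -0.0012, 0.0008, 0, 0.1, 0, 0, 0, 0, 0.1, 0, 0, 0, 0, 0.1, 0, 0, 0, 0, 0.1, 0, 0, 0, 0, 0.1, 0, 0, 0, 0, 0.1]}}

```text
time_s: 21.52
tcp_pos: [0.5635, 0.01, 0.3618]
eef_rot: [-179.3, -0.2, -0.3]
wrist_force: [-1.5, 0.1, 0.2]
finger_gap: 0.184
```

```bash
python3 - <<'E'
from h import *
rep(hz=.15); print(robot.state()['tcp_pos'])
E
```

```text
t 21.525 tcp [0.5635 0.01   0.3618] rot [-179.31   -0.18   -0.26] F [-1.5  0.1  0.2] T [-0.14  0.19  0.04] gap 0.184
cover [0.5617 0.0125 0.1503] tool-err [-0.0011 -0.0002  0.0003] turn -42.46 q7 [-41.  24.  47. 108. -21.  57. -75.]
[0.5635113  0.00995307 0.36176742]
```

Request:
{"fn": "play_rows", "kwargs": {"targets": [0, 0, 0, 0, 0.1]}}

```text
time_s: 21.65
tcp_pos: [0.5635, 0.01, 0.3618]
eef_rot: [-179.3, -0.2, -0.3]
wrist_force: [0.5, -0.2, 0.7]
finger_gap: 0.18
```

```bash
python3 - <<'E'
from h import *
rep(hz=.15); print(robot.state()['tcp_pos'])
E
```

```text
t 21.65 tcp [0.5635 0.01   0.3618] rot [-179.31   -0.19   -0.26] F [ 0.5 -0.2  0.7] T [-0.2   0.19  0.03] gap 0.18
cover [0.5617 0.0125 0.1503] tool-err [-0.0011 -0.0002  0.0003] turn -42.46 q7 [-41.  24.  47. 108. -21.  57. -75.]
[0.56351607 0.00995499 0.36177331]
```

Request:
{"fn": "play_rows", "kwargs": {"targets": [0, 0.0001, 0, 1.5, 0.1, 0, 0, 0, 0, 0.1]}}

```text
time_s: 21.9
tcp_pos: [0.5637, 0.0099, 0.3618]
eef_rot: [-179.3, -0.2, -1.9]
wrist_force: [-0.9, -0.1, 1.0]
finger_gap: 0.184
```

```bash
cat > r.py <<'E'
from h import *
s=robot.state();print(round(42.2-s['eef_rot'][2],2),'z',(s['tcp_pos'][2]*1e3).round(2),'F',s['wrist_force'].round(1),'T',s['torque'].round(2),'rp',s['eef_rot'][:2].round(2))
E
python3 r.py
```

```text
44.06 z 361.79 F [-0.9 -0.1  1. ] T [-0.18  0.19 -0.01] rp [-179.31   -0.2 ]
```

Request:
{"fn": "play_rows", "kwargs": {"targets": [0, 0.0001, 0, 1.5, 0.1, 0, 0, 0, 0, 0.1]}}

```text
time_s: 22.15
tcp_pos: [0.5637, 0.0098, 0.3618]
eef_rot: [-179.3, -0.2, -3.5]
wrist_force: [-0.3, -0.3, -0.4]
finger_gap: 0.18
```

```bash
python3 r.py
```

```text
45.67 z 361.78 F [-0.3 -0.3 -0.4] T [-0.16  0.14 -0.02] rp [-179.31   -0.19]
```

Request:
{"fn": "play_rows", "kwargs": {"targets": [0, 0, 0, 1, 0.1, 0, 0, 0, 0, 0.1]}}

```text
time_s: 22.4
tcp_pos: [0.5638, 0.0098, 0.3618]
eef_rot: [-179.3, -0.2, -4.5]
wrist_force: [1.0, 0.2, 0.0]
finger_gap: 0.183
```

```bash
python3 r.py
```

```text
46.74 z 361.79 F [1.  0.2 0. ] T [-0.2   0.15 -0.  ] rp [-179.32   -0.19]
```

Request:
{"fn": "play_rows", "kwargs": {"targets": [0, 0, 0, 1, 0.1, 0, 0, 0, 0, 0.1]}}

```text
time_s: 22.65
tcp_pos: [0.5638, 0.0098, 0.3618]
eef_rot: [-179.3, -0.2, -5.6]
wrist_force: [0.7, 0.3, 1.2]
finger_gap: 0.181
```

```bash
python3 r.py
```

```text
47.81 z 361.8 F [0.7 0.3 1.2] T [-0.17  0.09 -0.01] rp [-179.31   -0.18]
```

Request:
{"fn": "play_rows", "kwargs": {"targets": [0, 0, 0, 1, 0.1, 0, 0, 0, 0, 0.1]}}

```text
time_s: 22.9
tcp_pos: [0.5638, 0.0098, 0.3618]
eef_rot: [-179.3, -0.2, -6.7]
wrist_force: [0.4, -0.5, -1.2]
finger_gap: 0.182
```

```bash
python3 r.py
```

```text
48.88 z 361.79 F [ 0.4 -0.5 -1.2] T [-0.17  0.1   0.03] rp [-1.7931e+02 -1.7000e-01]
```

Request:
{"fn": "play_rows", "kwargs": {"targets": [0, 0, 0, 1, 0.1, 0, 0, 0, 0, 0.1]}}

```text
time_s: 23.15
tcp_pos: [0.5638, 0.0098, 0.3618]
eef_rot: [-179.3, -0.2, -7.8]
wrist_force: [1.0, -0.0, 0.1]
finger_gap: 0.183
```

```bash
python3 r.py
```

```text
49.95 z 361.8 F [ 1.  -0.   0.1] T [-0.19  0.09  0.03] rp [-1.7931e+02 -1.6000e-01]
```

Request:
{"fn": "play_rows", "kwargs": {"targets": [0, 0, 0, 1, 0.1, 0, 0, 0, 0, 0.1]}}

```text
time_s: 23.4
tcp_pos: [0.5638, 0.0098, 0.3618]
eef_rot: [-179.3, -0.1, -8.8]
wrist_force: [0.0, 0.8, 0.6]
finger_gap: 0.179
```

```bash
python3 r.py
```

```text
51.03 z 361.8 F [0.  0.8 0.6] T [-0.16  0.1   0.02] rp [-1.793e+02 -1.500e-01]
```

Request:
{"fn": "play_rows", "kwargs": {"targets": [0, 0, 0, 1, 0.1, 0, 0, 0, 0, 0.1]}}

```text
time_s: 23.65
tcp_pos: [0.5638, 0.0098, 0.3618]
eef_rot: [-179.3, -0.1, -9.9]
wrist_force: [0.5, -0.1, 0.6]
finger_gap: 0.18
```

```bash
python3 r.py
```

```text
52.1 z 361.81 F [ 0.5 -0.1  0.6] T [-0.23  0.06 -0.03] rp [-1.793e+02 -1.300e-01]
```

Request:
{"fn": "play_rows", "kwargs": {"targets": [0, 0, 0, 1, 0.1, 0, 0, 0, 0, 0.1]}}

```text
time_s: 23.9
tcp_pos: [0.5638, 0.0098, 0.3618]
eef_rot: [-179.3, -0.1, -11.0]
wrist_force: [0.6, 0.4, 0.3]
finger_gap: 0.179
```

```bash
python3 r.py
```

```text
53.16 z 361.78 F [0.6 0.4 0.3] T [-0.17  0.03 -0.01] rp [-1.793e+02 -1.200e-01]
```

Request:
{"fn": "play_rows", "kwargs": {"targets": [0, 0, 0, 1, 0.1, 0, 0, 0, 0, 0.1]}}

```text
time_s: 24.15
tcp_pos: [0.5637, 0.0099, 0.3617]
eef_rot: [-179.3, -0.1, -12.0]
wrist_force: [1.0, -0.2, -0.4]
finger_gap: 0.181
```

```bash
python3 r.py
```

```text
54.23 z 361.73 F [ 1.  -0.2 -0.4] T [-0.21  0.06  0.  ] rp [-1.793e+02 -9.000e-02]
```

Request:
{"fn": "play_rows", "kwargs": {"targets": [0, 0, 0, 1, 0.1, 0, 0, 0, 0, 0.1]}}

```text
time_s: 24.4
tcp_pos: [0.5637, 0.01, 0.3617]
eef_rot: [-179.3, -0.1, -13.1]
wrist_force: [0.9, -0.4, -0.2]
finger_gap: 0.181
```

```bash
python3 r.py
```

```text
55.28 z 361.7 F [ 0.9 -0.4 -0.2] T [-0.25  0.08  0.09] rp [-1.793e+02 -7.000e-02]
```

Request:
{"fn": "play_rows", "kwargs": {"targets": [0, 0, 0, 1, 0.1, 0, 0, 0, 0, 0.1]}}

```text
time_s: 24.65
tcp_pos: [0.5637, 0.01, 0.3617]
eef_rot: [-179.3, -0.0, -14.1]
wrist_force: [0.5, 0.8, 0.1]
finger_gap: 0.184
```

```bash
python3 r.py
```

```text
56.34 z 361.67 F [0.5 0.8 0.1] T [-0.24  0.08 -0.01] rp [-1.793e+02 -5.000e-02]
```

Request:
{"fn": "play_rows", "kwargs": {"targets": [0, 0, 0, 1, 0.1, 0, 0, 0, 0, 0.1]}}

```text
time_s: 24.9
tcp_pos: [0.5636, 0.01, 0.3616]
eef_rot: [-179.3, -0.0, -15.2]
wrist_force: [0.7, 0.3, -0.3]
finger_gap: 0.181
```

```bash
python3 r.py
```

```text
57.4 z 361.61 F [ 0.7  0.3 -0.3] T [-0.23  0.12  0.08] rp [-1.7931e+02 -2.0000e-02]
```

Request:
{"fn": "play_rows", "kwargs": {"targets": [0, 0, 0, -3, 0.1, 0, 0, 0, -3, 0.1, 0, 0, 0, -1.5, 0.1, 0, 0, 0, 0, 0.1, 0, 0, 0, 0, 0.3, 0, 0, 0, 0, 0.3], "squeeze": 7}}

```text
time_s: 25.65
tcp_pos: [0.5633, 0.0098, 0.3617]
eef_rot: [-179.3, -0.0, -7.6]
wrist_force: [0.1, -0.2, -0.6]
finger_gap: 0.28
```

```bash
python3 r.py; python3 -c "
from h import *
rep()"
```

```text
49.85 z 361.74 F [ 0.1 -0.2 -0.6] T [-0.09  0.19 -0.01] rp [-1.7926e+02 -3.0000e-02]
t 25.65 tcp [0.5633 0.0098 0.3617] rot [-1.7926e+02 -3.0000e-02 -7.6500e+00] F [ 0.1 -0.2 -0.6] T [-0.09  0.19 -0.01] gap 0.28
cover [0.5613 0.0128 0.1503] tool-err [-0.0007  0.0002 -0.    ] turn -49.85 q7 [-42.  24.  49. 108. -23.  57. -81.]
```

Request:
{"fn": "play_rows", "kwargs": {"targets": [0, 0, 0, 0, 0.1, 0, 0, 0, 0, 0.1, 0, 0, 0, 0, 0.1, 0, 0, 0, 0, 0.1]}}

```text
time_s: 26.15
tcp_pos: [0.5634, 0.0099, 0.3617]
eef_rot: [-179.3, -0.0, -7.7]
wrist_force: [-0.3, 0.1, 1.3]
finger_gap: 0.191
```

```bash
python3 r.py
```

```text
49.86 z 361.74 F [-0.3  0.1  1.3] T [-0.1  0.2  0. ] rp [-1.7928e+02 -3.0000e-02]
```

Request:
{"fn": "play_rows", "kwargs": {"targets": [0, 0, 0, 1, 0.1, 0, 0, 0, 0, 0.1]}}

```text
time_s: 26.4
tcp_pos: [0.5634, 0.0098, 0.3617]
eef_rot: [-179.3, -0.0, -8.7]
wrist_force: [0.8, -0.6, 1.0]
finger_gap: 0.184
```

```bash
python3 r.py
```

```text
50.93 z 361.74 F [ 0.8 -0.6  1. ] T [-0.16  0.2  -0.03] rp [-1.7929e+02 -4.0000e-02]
```

Request:
{"fn": "play_rows", "kwargs": {"targets": [0, 0, 0, 1, 0.1, 0, 0, 0, 0, 0.1]}}

```text
time_s: 26.65
tcp_pos: [0.5635, 0.0098, 0.3617]
eef_rot: [-179.3, -0.0, -9.8]
wrist_force: [0.9, 0.4, -0.1]
finger_gap: 0.186
```

```bash
python3 r.py
```

```text
52.0 z 361.74 F [ 0.9  0.4 -0.1] T [-0.16  0.09 -0.  ] rp [-1.7929e+02 -4.0000e-02]
```

Request:
{"fn": "play_rows", "kwargs": {"targets": [0, 0, 0, 1, 0.1, 0, 0, 0, 0, 0.1]}}

```text
time_s: 26.9
tcp_pos: [0.5635, 0.0097, 0.3618]
eef_rot: [-179.3, -0.0, -10.9]
wrist_force: [-1.0, -0.4, 0.7]
finger_gap: 0.187
```

```bash
python3 r.py
```

```text
53.07 z 361.76 F [-1.  -0.4  0.7] T [-0.13  0.19  0.03] rp [-1.793e+02 -4.000e-02]
```

Request:
{"fn": "play_rows", "kwargs": {"targets": [0, 0, 0, 1, 0.1, 0, 0, 0, 0, 0.1]}}

```text
time_s: 27.15
tcp_pos: [0.5636, 0.0098, 0.3618]
eef_rot: [-179.3, -0.0, -11.9]
wrist_force: [0.8, 0.7, 0.0]
finger_gap: 0.184
```

```bash
python3 r.py
```

```text
54.14 z 361.76 F [0.8 0.7 0. ] T [-0.18  0.06 -0.05] rp [-1.793e+02 -3.000e-02]
```

Request:
{"fn": "play_rows", "kwargs": {"targets": [0, 0, 0, 1, 0.1, 0, 0, 0, 0, 0.1]}}

```text
time_s: 27.4
tcp_pos: [0.5635, 0.0098, 0.3617]
eef_rot: [-179.3, -0.0, -13.0]
wrist_force: [-0.1, 0.3, -1.0]
finger_gap: 0.185
```

```bash
python3 r.py
```

```text
55.21 z 361.72 F [-0.1  0.3 -1. ] T [-0.16  0.13  0.04] rp [-1.793e+02 -1.000e-02]
```

Request:
{"fn": "play_rows", "kwargs": {"targets": [0, 0, 0, 1, 0.1, 0, 0, 0, 0, 0.1]}}

```text
time_s: 27.65
tcp_pos: [0.5635, 0.0099, 0.3617]
eef_rot: [-179.3, 0.0, -14.1]
wrist_force: [-0.5, -0.1, -1.9]
finger_gap: 0.184
```

```bash
python3 r.py
```

```text
56.27 z 361.67 F [-0.5 -0.1 -1.9] T [-0.19  0.11  0.03] rp [-1.793e+02  1.000e-02]
```

Request:
{"fn": "play_rows", "kwargs": {"targets": [0, 0, 0, 1, 0.1, 0, 0, 0, 0, 0.1]}}

```text
time_s: 27.9
tcp_pos: [0.5635, 0.0099, 0.3617]
eef_rot: [-179.3, 0.0, -15.1]
wrist_force: [1.2, -0.4, -0.1]
finger_gap: 0.187
```

```bash
python3 r.py
```

```text
57.32 z 361.66 F [ 1.2 -0.4 -0.1] T [-0.2   0.07  0.03] rp [-1.793e+02  3.000e-02]
```

Request:
{"fn": "play_rows", "kwargs": {"targets": [0, 0, 0, 0, 0.1, 0, 0, 0, 0, 0.1, 0, 0, 0, 0, 0.1], "squeeze": 35}}

```text
time_s: 28.28
tcp_pos: [0.5635, 0.0099, 0.3616]
eef_rot: [-179.3, 0.0, -15.1]
wrist_force: [0.6, 0.8, -0.4]
finger_gap: 0.182
```

```bash
python3 r.py
```

```text
57.31 z 361.65 F [ 0.6  0.8 -0.4] T [-0.23  0.18  0.03] rp [-1.7932e+02  3.0000e-02]
```

Request:
{"fn": "play_rows", "kwargs": {"targets": [0, 0, 0, 1, 0.1]}}

```text
time_s: 28.4
tcp_pos: [0.5635, 0.0099, 0.3616]
eef_rot: [-179.3, 0.0, -16.1]
wrist_force: [0.2, -0.5, -1.3]
finger_gap: 0.183
```

```bash
python3 r.py
```

```text
58.35 z 361.62 F [ 0.2 -0.5 -1.3] T [-0.21  0.07  0.13] rp [-1.7932e+02  5.0000e-02]
```

Request:
{"fn": "play_rows", "kwargs": {"targets": [0, 0, 0, 0, 0.1]}}

```text
time_s: 28.52
tcp_pos: [0.5635, 0.0099, 0.3616]
eef_rot: [-179.3, 0.0, -16.2]
wrist_force: [1.0, 0.5, -0.5]
finger_gap: 0.183
```

```bash
python3 r.py
```

```text
58.36 z 361.6 F [ 1.   0.5 -0.5] T [-0.26  0.16  0.1 ] rp [-1.7933e+02  5.0000e-02]
```

Request:
{"fn": "play_rows", "kwargs": {"targets": [0, 0, 0, 0.8, 0.1]}}

```text
time_s: 28.65
tcp_pos: [0.5634, 0.01, 0.3616]
eef_rot: [-179.3, 0.1, -17.0]
wrist_force: [-0.2, -0.3, -0.5]
finger_gap: 0.182
```

```bash
python3 r.py
```

```text
59.19 z 361.56 F [-0.2 -0.3 -0.5] T [-0.34  0.1   0.14] rp [-1.7934e+02  6.0000e-02]
```

Request:
{"fn": "play_rows", "kwargs": {"targets": [0, 0, 0, 0, 0.1]}}

```text
time_s: 28.78
tcp_pos: [0.5634, 0.0099, 0.3616]
eef_rot: [-179.3, 0.1, -17.0]
wrist_force: [0.7, 0.1, 0.5]
finger_gap: 0.183
```

```bash
python3 r.py;python3 r.py
```

```text
59.2 z 361.56 F [0.7 0.1 0.5] T [-0.26  0.1   0.15] rp [-1.7934e+02  6.0000e-02]
59.2 z 361.56 F [0.7 0.1 0.5] T [-0.26  0.1   0.15] rp [-1.7934e+02  6.0000e-02]
```

Request:
{"fn": "play_rows", "kwargs": {"targets": [0, 0, 0, 0.6, 0.1]}}

```text
time_s: 28.9
tcp_pos: [0.5634, 0.01, 0.3615]
eef_rot: [-179.3, 0.1, -17.6]
wrist_force: [0.2, -1.2, -0.5]
finger_gap: 0.183
```

```bash
python3 r.py
```

```text
59.81 z 361.51 F [ 0.2 -1.2 -0.5] T [-0.24  0.07  0.22] rp [-1.7935e+02  7.0000e-02]
```

Request:
{"fn": "play_rows", "kwargs": {"targets": [0, 0, 0, 0, 0.1, 0, 0, 0, 0, 0.1]}}

```text
time_s: 29.15
tcp_pos: [0.5634, 0.01, 0.3615]
eef_rot: [-179.4, 0.1, -17.6]
wrist_force: [0.6, -0.7, -0.5]
finger_gap: 0.186
```

```bash
python3 r.py;python3 -c "
from h import *
rep()"
```

```text
59.82 z 361.51 F [ 0.6 -0.7 -0.5] T [-0.26  0.13  0.2 ] rp [-1.7935e+02  7.0000e-02]
t 29.15 tcp [0.5634 0.01   0.3615] rot [-1.7935e+02  7.0000e-02 -1.7620e+01] F [ 0.6 -0.7 -0.5] T [-0.26  0.13  0.2 ] gap 0.186
cover [0.5615 0.0131 0.15  ] tool-err [-0.0007  0.0006 -0.    ] turn -59.82 q7 [-44.  25.  51. 108. -24.  58. -89.]
```

Request:
{"fn": "play_rows", "kwargs": {"targets": [0, 0, 0, 0, 0.4, 0, 0, 0, 0, 0.4, 0, 0, 0, 0, 0.4, 0, 0, 0, 0, 0.4]}}

```text
time_s: 29.65
tcp_pos: [0.5634, 0.0099, 0.3617]
eef_rot: [-179.3, 0.1, -17.7]
wrist_force: [-0.4, -0.5, 0.2]
finger_gap: 0.396
```

```bash
python3 r.py;python3 -c "
from h import *
rep()"
```

```text
59.93 z 361.67 F [-0.4 -0.5  0.2] T [-0.05  0.15 -0.01] rp [-1.7928e+02  9.0000e-02]
t 29.65 tcp [0.5634 0.0099 0.3617] rot [-1.7928e+02  9.0000e-02 -1.7730e+01] F [-0.4 -0.5  0.2] T [-0.05  0.15 -0.01] gap 0.396
cover [0.5615 0.0133 0.1502] tool-err [-0.0006  0.0009 -0.    ] turn -59.93 q7 [-44.  25.  51. 108. -24.  58. -89.]
```

Request:
{"fn": "play_rows", "kwargs": {"targets": [0, 0, 0, 0, 0.6, 0, 0, -0.03, 0, 0.6, 0, 0, -0.04, 0, 0.6, -0.04, 0, -0.04, 0, 0.6, -0.04, 0, -0.02, 0, 0.6, -0.03, 0, 0, 0, 0.6, 0, 0, 0, 0, 0.6]}}

```text
time_s: 30.52
tcp_pos: [0.457, 0.0425, 0.495]
eef_rot: [-179.3, 0.2, -17.8]
wrist_force: [0.6, 0.1, -0.1]
finger_gap: 0.601
```

```bash
python3 - <<'E'
from h import *
rep(); d=snap('wrist','w5'); e=snap('top','t5'); s=snap('scene','s5')
E
```

```text
t 30.525 tcp [0.457  0.0425 0.495 ] rot [-179.26    0.23  -17.81] F [ 0.6  0.1 -0.1] T [-0.06  0.19  0.02] gap 0.601
cover [0.4546 0.0461 0.2835] tool-err [ 0.1111 -0.0006 -0.0004] turn -60.01 q7 [ -68.   -0.   59.  111.   -0.   69. -117.]
```

View pics/w5.png

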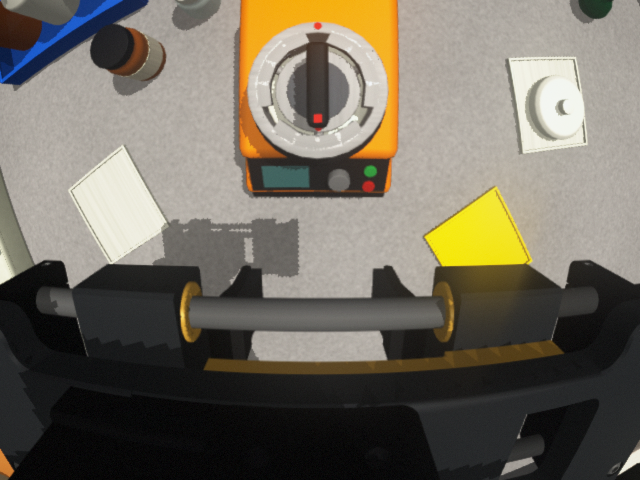

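View pics/s5.png

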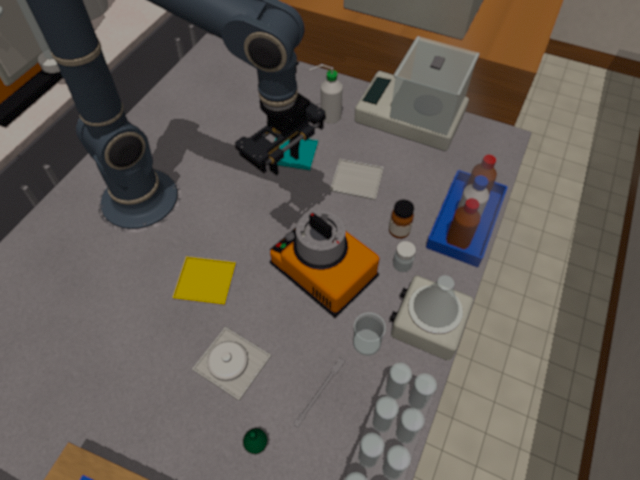

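```bash
python3 - <<'E'
from h import *
d=load('w5'); m=redmask(d['img']); m[150:]=0; print(blobs(m,3))
i=d['img'][:,:,::-1]; cv2.imwrite('pics/w5c.png',cv2.resize(i[15:165,240:395],(620,600),interpolation=cv2.INTER_CUBIC))
E
```

```text
[([317.23, 25.43], [314, 23, 7, 6, 35]), ([317.32, 118.0], [313, 114, 9, 9, 75]), ([318.08, 128.75], [316, 128, 5, 3, 12])]
```

View pics/w5c.png

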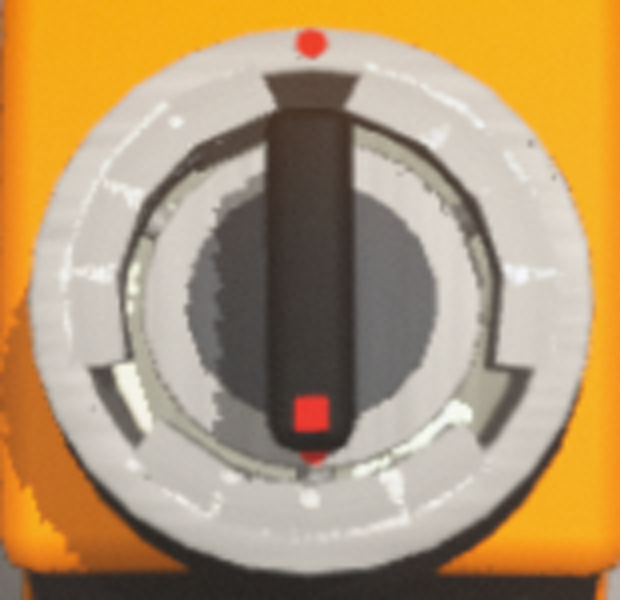

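```bash
python3 -c "
from station import robot
print(robot.close_job(), robot.state()['time_s'])"
```

```text
the job is handed in; nothing more can be done
the job is handed in; nothing more can be done
```

The cover is in the mill, clamped and let go, and the job is handed in at about 31 s of the 61 s. I could not measure the clamping force directly. My estimates put it at about 13 to 28 N, inside the 8 to 34 N band.

**What I did:** I took the steel cover from its tray by the black bar and set it in the collar with its pins down through the three gaps. The red-dot pin went into the gap 120° clockwise of the mill's red dot, since the three gaps fit the pins equally. I then turned it clockwise to about 59.9° past mid-gap, opened the gripper and moved clear.

**Finding the bite:**
- **First pass misled me:** the cover was held slightly tilted, so the pins seemed to bite at about 46–49°. I backed off and let go so it lay flat, then gripped it again.
- **Later passes:** they showed the bite at about 53° with a firm grip and about 54.5° with a light, flatter one. The seal height gave 52–56°.
- **Where they disagree:** the light-grip bite puts the final turn about 5° past it, some 27 N. The twisting torque, about 0.2 Nm at the end, suggests only 3° past, some 13–14 N. If the bite was really at 53°, the force would be right at the upper limit of 34 N, but I think that pass was still tilted and bit early.
- **Pull-down force:** it was only about 1 N in all, weaker than the 1 N per degree described, because the hand gave way downward with the cover.

**Last checks:**
- The last wrist picture shows the cover seated and by eye flat and centred, with the pins under the lips.
- On letting go, the hand turned only 0.1° and rose 0.16 mm. The wrist force was near zero and nothing was touching the robot.
- The last scene picture shows no other object visibly moved; I checked that by eye only.

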